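Load the keyed battery charging dock and put it back on charge

ROBOT

A 6-joint arm with a two-finger parallel gripper is mounted at the origin on a cart in front of the work surface, level with it; the furniture and walls round the work are solid. World frame = base frame: x ahead of the robot, y to its left, z up, the work surface at z = 0. Lengths are in mm, angles in degrees, forces in N, time in s.
With the tool pointing down it reaches from about 350 to 850 mm from the base axis. Payload 8.1 kg.
Tool frame: the origin (TCP) lies midway between the tips of the shut fingers; the grasp point (between the pads) lies 19 mm behind it; z points along the fingers, y is the line along which they close (so a half turn about z gives the same grasp; the last joint's range is limited). The gripper opens to 85 mm and grips with 20 to 120 N. Pads are 22 mm wide; open, the fingers measure 114 mm over their backs; the gripper's body (76 mm by 85 mm) begins 54 mm behind the grasp point. The pads swing forward as they close: fully open they stand 13 mm farther back than shut.
Start: joints at [-78.977, 7.471, 85.268, -0, 87.261, -4.893], TCP at [164.565, -576.995, 231.292] pointing down, gripper open.
Joint ranges: [-169.43, 169.43], [-51.17, 129.36], [1.28, 143.12], [-76.62, 256.62], [0, 156.53], [-152.29, 152.29]. Speed limits (degrees/s): [136.94, 136.94, 159.86, 180, 180, 180].

INTERFACE

Orientations are given as [roll, pitch, yaw] about the fixed x, y, z axes, in that order (R = Rz(yaw) Ry(pitch) Rx(roll)).
In Python, from bench import r gives the robot as it stands. The module is installed in compiled form; this text tells all that it offers.
- The arm moves only by the tool jog_arm, never from a script. Its argument "rows" is a list of rows, each a list of 2 entries, a list of its own where there are three numbers: the shift along the tool's x, y, z in mm, then the turn, a rotation vector about the tool's x, y, z in rad. A call has 1 to 10 rows; each row is the pose to reach, as a shift and turn from the pose commanded when the call began, along the tool's axes at that moment; what a row does not reach only later rows make up. A row lasts 1/10 s, in which the tool goes at most 50 mm and 8.59 degrees, less where a joint would pass 70% of its speed; a pose out of reach is approached as far as the arm can. A call with a gripper value outside its range is refused whole. "grip" is the finger opening in mm, from 0 to 85.4, set as the call begins (left out, the last holds). The fingers move at their own pace and stop on an object; "force" is the grip in N (left out, the last holds). Time passes only in rows, so rows that repeat a pose let the fingers close. It gives the time, the measured TCP pose, the force, the opening and the grip force at its end, in the units of the state.
- r.sense(): the state, without advancing time (a new reading comes with each control period).
- r.snapshot(name): name is "scene" or "top"; returns (picture, depth): 480x640x3 uint8, blue, green, red; 480x640 float32, mm along the optical axis (not along the pixel's ray), 0 where there is no reading.
- r.camera_params(name): a dict with "fx", "fy", "cx", "cy" (pixels), "pose" (4x4, takes a point from camera to world coordinates). Camera axes: x right, y down, z forward; pixel columns grow to the right and rows downward; lengths in mm; the calibration is good to about 2 mm. A picture is of the moment at which its call begins. camera_params takes no time and is no camera call.
- r.hand_in(): hands the job in; it is judged then, once.
The state is a dict: "time": time; "joint_pos": joint angles; "qd": joint speeds; "joint_efforts": joint torques, N m; "tool_pos": TCP position; "tcp_rot": TCP orientation; "ft_force": force on the tool from outside, world axes, zero at the start; "wrist_torque": the same for the moment, N m; "finger_gap": finger opening in mm; "grip_force": force on a finger pad.
Only numpy, scipy, OpenCV 4.12 (cv2) and the standard library are available. Lean on these libraries where they do the work, as an engineer would, in place of code of your own. Each camera call takes 0.05 s, during which the arm holds its last target. There are 200 camera calls.

TASK

Put all the battery packs lying on the bench on charge: switch the dock off, pull the contact comb out and stand it aside, set each pack fully down in a pocket of its own (they fit only one way round), plug the comb back fully home with every blade in its slot, and switch the dock on. Never have the switch on while the comb is out, and leave the other things on the bench where they stand.

Things in the scene. Friction and masses are not known exactly. Their poses are not given: they have to be found in the camera images.
- dock: grey charging dock fixed on the bench, x -64..64, y -134..194 mm, deck top 18 mm up. Origin: on the bench under the middle of the pocket row; +x away from the robot, +z up. Four yellow-outlined keyed pockets in a row 66 mm apart along y (30 mm of deck between packs); behind them a black strip with eight slots for the comb; red main switch at the +y end.
- pocket_1 (a point): centre of pocket 1 on its floor, at x -14, y -99, z 6 mm in the dock's frame, axes as the dock's: where a seated pack's origin lies, axes alike. Pocket 12 mm deep, a pack's outline with 1.5 mm clearance all round: a pack enters only with its nose to the dock's +x and on the +y side; seated it stands 24 mm above the deck. Any pack fits any pocket.
- pocket_2 (a point): centre of pocket 2 on its floor, at x -14, y -33, z 6 mm in the dock's frame; otherwise as pocket 1
- pocket_3 (a point): centre of pocket 3 on its floor, at x -14, y +33, z 6 mm in the dock's frame; otherwise as pocket 1
- pocket_4 (a point): centre of pocket 4 on its floor, at x -14, y +99, z 6 mm in the dock's frame; otherwise as pocket 1
- comb: contact comb, 250 g, plugged in at the start: orange bar 44 (x) x 234 (y) mm, z 22..31 mm; eight copper blades below, each 22 mm in x, 4 mm in y, feet rounded, at y = +-23, 43, 89, 109 mm; black grip on top, 14 mm in x, 44 mm in y, z 31..65 mm, at the middle. Origin: middle of the blade feet, +z up. Fits either way round; stands by itself on its blades.
- comb_seat (a point): middle of the slot row on the slot floor, at x 41.75, y 0, z 6 mm in the dock's frame, axes as the dock's: where the comb's origin lies when plugged home. Slots 12 mm deep, 1.75 mm clearance round each blade. The plugged comb's bar lies 10 mm above the deck, over the tips of the pack noses: packs go in or out only while it is off, and it goes home only over fully seated packs.
- main_switch (a joint): the dock's main switch, a toggle lever with a red ball: 0 = off, leaning 0.5 rad to the dock's -x (robot side, white mark); 1.0 = on, leaning 0.5 rad to +x (red mark). Turns about an axis along the dock's y with light friction (about 2 N at the ball) and stays where it is left. On at the start.
- switch_tip (a point): centre of the red ball (18 mm diameter) at the end of the switch lever, 45 mm from its pivot; the steel stem is 9 mm thick
- switch_pivot (a point): pivot of the switch lever, at x -10, y +163, z +30 mm in the dock's frame, on a black block 52 x 34 mm whose top is 28 mm above the bench
- eyepiece_l: bystander: black eyepiece standing on the bench, 34 mm wide, 42 mm tall, origin under its middle
- spool_l: bystander: blue solder spool standing on the bench, 55 mm wide, 40 mm tall, origin under its middle
- tin_l: bystander: open round tin of screws, 70 mm wide, 22 mm tall, origin under its middle
- bench_vise: fixed blue bench vice at the bench's front left, 123 mm tall, within about 90 mm of its origin (under its middle). Keep clear of it, and of the shelf unit over the right rear of the bench: its yellow side panel, 0.83 m tall, stands at y = -0.22 m from x = 0.64 m to the back, a board 0.40 m up to the right of it.
- pack_1: battery pack, 200 g: black block 56x36x36 mm, yellow band; at one end a lower grey nose 20 mm tall, off to one side. Origin: underside, middle of the 74x36 outline; +x to the nose end, +z up: block x -37..19, y -18..18 mm, nose x 19..37, y 0..18. Lowest 4 mm 1.2 mm slimmer all round. Lies right way up on the bench, turned any way; may be absent (fewer packs).
- pack_2: battery pack, 200 g: black block 56x36x36 mm, yellow band; at one end a lower grey nose 20 mm tall, off to one side. Origin: underside, middle of the 74x36 outline; +x to the nose end, +z up: block x -37..19, y -18..18 mm, nose x 19..37, y 0..18. Lowest 4 mm 1.2 mm slimmer all round. Lies right way up on the bench, turned any way; may be absent (fewer packs).
- pack_3: battery pack, 200 g: black block 56x36x36 mm, yellow band; at one end a lower grey nose 20 mm tall, off to one side. Origin: underside, middle of the 74x36 outline; +x to the nose end, +z up: block x -37..19, y -18..18 mm, nose x 19..37, y 0..18. Lowest 4 mm 1.2 mm slimmer all round. Lies right way up on the bench, turned any way; may be absent (fewer packs).
- pack_4: battery pack, 200 g: black block 56x36x36 mm, yellow band; at one end a lower grey nose 20 mm tall, off to one side. Origin: underside, middle of the 74x36 outline; +x to the nose end, +z up: block x -37..19, y -18..18 mm, nose x 19..37, y 0..18. Lowest 4 mm 1.2 mm slimmer all round. Lies right way up on the bench, turned any way; may be absent (fewer packs).

How it is judged (in metres and radians):
On the way, in this order (a step that is already met when the one before it is completed fails the run):
1. the main switch is turned off (value of joint main_switch below 0.25 rad), for 0.2 s.
2. the comb is pulled out of the dock (z of comb in the frame of comb_seat above 0.016 m), for 0.2 s.
3. every pack is fully down in a pocket, the comb still out (((distance between pack_1 and pocket_1 below 0.005 m and angle between pack_1's own z axis and vertical below 0.08 rad) or (distance between pack_1 and pocket_2 below 0.005 m and angle between pack_1's own z axis and vertical below 0.08 rad) or (distance between pack_1 and pocket_3 below 0.005 m and angle between pack_1's own z axis and vertical below 0.08 rad) or (distance between pack_1 and pocket_4 below 0.005 m and angle between pack_1's own z axis and vertical below 0.08 rad)) and ((distance between pack_2 and pocket_1 below 0.005 m and angle between pack_2's own z axis and vertical below 0.08 rad) or (distance between pack_2 and pocket_2 below 0.005 m and angle between pack_2's own z axis and vertical below 0.08 rad) or (distance between pack_2 and pocket_3 below 0.005 m and angle between pack_2's own z axis and vertical below 0.08 rad) or (distance between pack_2 and pocket_4 below 0.005 m and angle between pack_2's own z axis and vertical below 0.08 rad)) and ((distance between pack_3 and pocket_1 below 0.005 m and angle between pack_3's own z axis and vertical below 0.08 rad) or (distance between pack_3 and pocket_2 below 0.005 m and angle between pack_3's own z axis and vertical below 0.08 rad) or (distance between pack_3 and pocket_3 below 0.005 m and angle between pack_3's own z axis and vertical below 0.08 rad) or (distance between pack_3 and pocket_4 below 0.005 m and angle between pack_3's own z axis and vertical below 0.08 rad)) and ((distance between pack_4 and pocket_1 below 0.005 m and angle between pack_4's own z axis and vertical below 0.08 rad) or (distance between pack_4 and pocket_2 below 0.005 m and angle between pack_4's own z axis and vertical below 0.08 rad) or (distance between pack_4 and pocket_3 below 0.005 m and angle between pack_4's own z axis and vertical below 0.08 rad) or (distance between pack_4 and pocket_4 below 0.005 m and angle between pack_4's own z axis and vertical below 0.08 rad)) and not (distance between comb and comb_seat below 0.005 m and angle between comb's own z axis and vertical below 0.06 rad and angle between the x axis of comb and the x axis of dock, either way round below 0.06 rad)), for 0.3 s.
4. the comb is plugged back fully home over the packs (distance between comb and comb_seat below 0.005 m and angle between comb's own z axis and vertical below 0.06 rad and angle between the x axis of comb and the x axis of dock, either way round below 0.06 rad and ((distance between pack_1 and pocket_1 below 0.005 m and angle between pack_1's own z axis and vertical below 0.08 rad) or (distance between pack_1 and pocket_2 below 0.005 m and angle between pack_1's own z axis and vertical below 0.08 rad) or (distance between pack_1 and pocket_3 below 0.005 m and angle between pack_1's own z axis and vertical below 0.08 rad) or (distance between pack_1 and pocket_4 below 0.005 m and angle between pack_1's own z axis and vertical below 0.08 rad)) and ((distance between pack_2 and pocket_1 below 0.005 m and angle between pack_2's own z axis and vertical below 0.08 rad) or (distance between pack_2 and pocket_2 below 0.005 m and angle between pack_2's own z axis and vertical below 0.08 rad) or (distance between pack_2 and pocket_3 below 0.005 m and angle between pack_2's own z axis and vertical below 0.08 rad) or (distance between pack_2 and pocket_4 below 0.005 m and angle between pack_2's own z axis and vertical below 0.08 rad)) and ((distance between pack_3 and pocket_1 below 0.005 m and angle between pack_3's own z axis and vertical below 0.08 rad) or (distance between pack_3 and pocket_2 below 0.005 m and angle between pack_3's own z axis and vertical below 0.08 rad) or (distance between pack_3 and pocket_3 below 0.005 m and angle between pack_3's own z axis and vertical below 0.08 rad) or (distance between pack_3 and pocket_4 below 0.005 m and angle between pack_3's own z axis and vertical below 0.08 rad)) and ((distance between pack_4 and pocket_1 below 0.005 m and angle between pack_4's own z axis and vertical below 0.08 rad) or (distance between pack_4 and pocket_2 below 0.005 m and angle between pack_4's own z axis and vertical below 0.08 rad) or (distance between pack_4 and pocket_3 below 0.005 m and angle between pack_4's own z axis and vertical below 0.08 rad) or (distance between pack_4 and pocket_4 below 0.005 m and angle between pack_4's own z axis and vertical below 0.08 rad))), for 0.3 s.
5. the main switch is turned on (value of joint main_switch above 0.75 rad), for 0.2 s.
At the end, for the whole second after the job is handed in: every pack present lies fully down in a pocket of its own (within 5 mm of the pocket's seat point, level, nose the right way), the comb is plugged fully home (within 5 mm of its seat, level and in line), the switch is on (above 0.75), and all is at rest (all of step 4 and value of joint main_switch above 0.75 rad and linear speed of each of comb, pack_1, pack_2, pack_3, pack_4 below 0.03 m/s); the robot touches nothing.
It fails at once if the switch is on while the comb is out of its slots (value of joint main_switch above 0.5 rad and (z of comb in the frame of comb_seat above 0.012 m or horizontal distance between comb and comb_seat above 0.02 m)).
It fails at once if a bystander is pushed away or knocked over (eyepiece_l) (distance of eyepiece_l from where it was at the start of the episode above 0.04 m or angle between eyepiece_l's own z axis and vertical above 0.5 rad).
It fails at once if a bystander is pushed away or knocked over (spool_l) (distance of spool_l from where it was at the start of the episode above 0.04 m or angle between spool_l's own z axis and vertical above 0.5 rad).
It fails at once if a bystander is pushed away or knocked over (tin_l) (distance of tin_l from where it was at the start of the episode above 0.04 m or angle between tin_l's own z axis and vertical above 0.5 rad).
Of pack_1, pack_2, pack_3, pack_4 only 2 to 4 are there at a start; the rules pass over those that are not, and their reading is None.
At some moment in a run one of pack_1, pack_2, pack_3, pack_4 may be knocked a few centimetres aside while the robot is not near it.
It also fails if it takes over 210 s, if anything falls off the work surface, if the arm or the gripper's body presses on something with over 40 N, if the wrist force passes 120 N, or if a joint passes its speed limit or range.

## Working session

There is one attempt and no reset: what is moved stays moved. The work goes in short steps, Python scripts to look and compute and a tool call to move; the robot and the scene stay as the last step left them, time stands still between calls to the robot, and variables do not carry over. Pictures are saved under pics/ and viewed, at most 14 in all, crops included, and the job is handed in when it is done.

Besides the shell and the picture viewer there is one more tool, called after ">>>" by a JSON object that holds its "method" and its "body". jog_arm: Moves the arm, as the interface text tells. Its arguments: {"type":"object","properties":{"rows":{"type":"array"},"grip":{"type":"number"},"force":{"type":"number"}},"required":["rows"]}

```bash
mkdir -p pics; cat > h.py <<'E'
from bench import r
import numpy as np, cv2
from scipy.spatial.transform import Rotation as R
def cloud(name):
    im,d=r.snapshot(name); p=r.camera_params(name)
    v,u=np.mgrid[:480,:640]; d=d.astype(float)
    P=np.stack([(u-p['cx'])/p['fx']*d,(v-p['cy'])/p['fy']*d,d],-1)@p['pose'][:3,:3].T+p['pose'][:3,3]
    P[d==0]=np.nan
    return im,P
def st():
    s=r.sense(); print({k:np.round(s[k],2).tolist() for k in ('time','tool_pos','tcp_rot','ft_force','finger_gap','grip_force','joint_pos')})
E
python3 - <<'E'
from h import *
st()
for n in('scene','top'):
    im,P=cloud(n); cv2.imwrite(f'pics/{n}0.png',im); np.save(n+'0.npy',P)
    print(n,np.round(r.camera_params(n)['pose'],2).tolist(),r.camera_params(n)['fx'])
E
```

```text
{'time': 0.0, 'tool_pos': [164.44, -576.43, 230.2], 'tcp_rot': [-179.89, -0.01, 15.92], 'ft_force': [-0.71, 1.31, -0.31], 'finger_gap': 85.55, 'grip_force': 0.0, 'joint_pos': [-78.98, 7.52, 85.33, 0.0, 87.26, -4.89]}
scene [[0.8, -0.29, 0.52, -258.28], [-0.6, -0.36, 0.71, -1025.81], [-0.02, -0.88, -0.47, 719.44], [0.0, 0.0, 0.0, 1.0]] 549.9143936566147
top [[-0.0, -0.99, 0.15, 287.03], [-1.0, 0.0, 0.01, -6.54], [-0.01, -0.15, -0.99, 1402.42], [0.0, 0.0, 0.0, 1.0]] 456.79924057844306
```

View pics/top0.png

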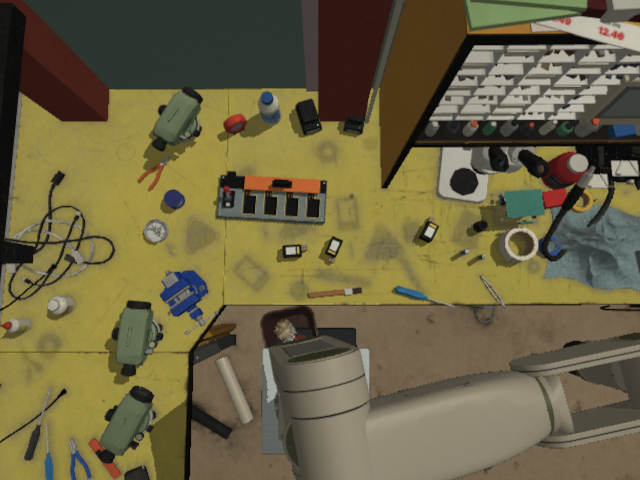

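View pics/scene0.png

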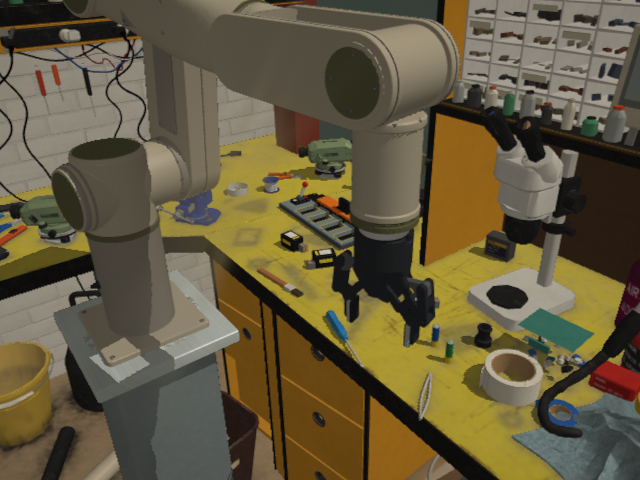

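Top view: dock about (270,200), with comb at (285,184) and switch at (228,190). Three packs are visible at (292,251), (333,247) and (428,231). I'll zoom in and measure next.

```bash
python3 - <<'E'
from h import *
im=cv2.imread('pics/top0.png'); P=np.load('top0.npy')
a=cv2.resize(im[160:280,205:365],None,fx=5,fy=5,interpolation=cv2.INTER_CUBIC); cv2.imwrite('pics/c1.png',a[:600])
hsv=cv2.cvtColor(im,cv2.COLOR_BGR2HSV)
# dock grey deck & orange bar
box=np.zeros((480,640),bool); box[165:232,205:340]=1
z=P[...,2]
org=box&(hsv[...,0]<13)&(hsv[...,1]>180)&(hsv[...,2]>150)&(z>20)&(z<45)
print('org',org.sum(),np.nanmean(P[org],0)); print(cv2.minAreaRect(P[org][:,:2].astype(np.float32)))
dk=box&(z>12)&(z<24); print(cv2.minAreaRect(P[dk][:,:2].astype(np.float32)),np.nanmedian(z[dk]))
print('bench',np.nanmedian(z[255:300,230:280]))
for (u,v) in((292,251),(333,247),(428,231)):
    s=np.s_[v-20:v+20,u-20:u+20]; q=P[s].reshape(-1,3); t=q[(q[:,2]>28)&(q[:,2]<45)]; n=q[(q[:,2]>12)&(q[:,2]<25)]; f=q[q[:,2]>10]
    print('top',len(t),t.mean(0),cv2.minAreaRect(t[:,:2].astype(np.float32)),'nose',len(n),n.mean(0), cv2.minAreaRect(f[:,:2].astype(np.float32)))
for k,(u,v) in dict(tin=(155,232),spool=(174,199),eye=(480,226)).items(): print(k,P[v,u])
m=(box&(z>50)); 
for l in (50,60): q=P[box&(z>l)]; print(l,len(q),q.mean(0) if len(q) else '', q.min(0),q.max(0))
q=P[160:240,205:240].reshape(-1,3); q=q[q[:,2]>33]; print('sw',q.mean(0),q.max(0),q.min(0))
b=np.zeros((480,640),bool); b[200:300,380:500]=1
q=P[100:310]; 
mask=((z>25)&(z<45)).astype(np.uint8); nn,l,s,c=cv2.connectedComponentsWithStats(mask)
for i in range(1,nn):
    if s[i][4]>60: print(s[i],c[i].round())
E
```

```text
org 686 [643.8467018   98.21199883  38.14718638]
((643.0997924804688, 101.25682067871094), (231.02145385742188, 41.637542724609375), 86.44564056396484)
((592.6633911132812, 111.81909942626953), (380.3601379394531, 172.3094482421875), 85.86272430419922) 18.832519468743158
bench 2.724373523429904
top 223 [437.46554606  70.69980562  37.30845234] ((438.1370544433594, 70.30896759033203), (36.168094635009766, 57.03618621826172), 4.8497724533081055) nose 38 [442.88937925  42.9931126   20.43519496] ((452.07208251953125, 67.30909729003906), (123.96258544921875, 83.62701416015625), 14.085283279418945)
top 223 [449.22595073 -55.81664689  37.44340883] ((443.3791809082031, -53.0513916015625), (35.734619140625, 70.27832794189453), 66.40782928466797) nose 41 [415.49572405 -50.48290519  19.75274509] ((458.4964599609375, -55.886871337890625), (114.03572082519531, 113.72276306152344), 88.25894165039062)
top 233 [ 494.56681627 -344.36814732   37.19236384] ((495.3122863769531, -344.8224182128906), (36.76298141479492, 57.49577331542969), 60.11785125732422) nose 49 [ 514.15569247 -344.80528325   19.055978
[... 552 characters left out ...]
8.79057949 283.92526951  84.59163543] [576.24387142 253.45164307  33.10151698]
[ 55  80 251  40 796] [173.  90.]
[295 104  74  29 501] [331. 123.]
[ 437  148   52   55 1953] [460. 177.]
[542 175  25  34 452] [553. 196.]
[244 176  76  18 967] [282. 185.]
[624 179  16  12  90] [633. 183.]
[572 189  25  24 191] [585. 203.]
[ 559  188   76   89 1411] [596. 237.]
[163 190  18  17 224] [172. 198.]
[221 190  14  18 163] [228. 199.]
[420 220  19  23 240] [429. 231.]
[519 228  15  29  98] [528. 241.]
[501 231  16  30 101] [506. 247.]
[325 237  18  21 224] [333. 247.]
[540 241  19  21 134] [547. 252.]
[282 245  21  13 230] [291. 251.]
[ 60 296  12  19  75] [ 67. 305.]
[124 468  23  12 158] [136. 475.]
```

View pics/c1.png

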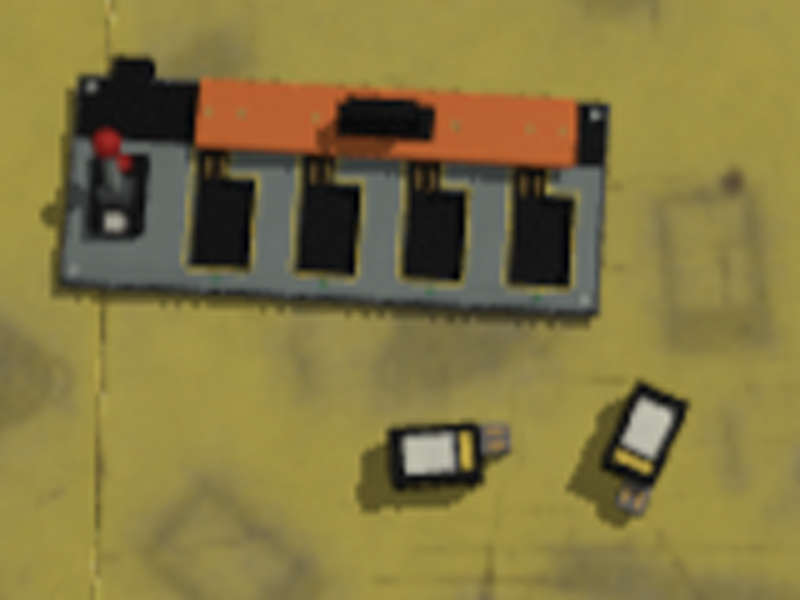

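Zoomed crop: the dock runs slightly rotated, with the switch leaning on (ball at crop (107,143)). Pack A has its nose to the right and pack B has its nose toward the robot. Next I'll fit the poses from the depth outlines.

```bash
cat >> h.py <<'E'
from scipy.optimize import minimize
def plane_pts(name,z):
    p=r.camera_params(name); v,u=np.mgrid[:480,:640]
    D=np.stack([(u-p['cx'])/p['fx'],(v-p['cy'])/p['fy'],np.ones(u.shape)],-1)@p['pose'][:3,:3].T
    o=p['pose'][:3,3]; t=(z-o[2])/D[...,2]; return (o+t[...,None]*D)[...,:2]
def fit_rect(P,zt,thr,zmax,rect,guess,pad=30,name='top',s=1.0):
    """rect=(x0,x1,y0,y1) in body frame at height zt; guess (x,y,yawdeg) of body"""
    Q=plane_pts(name,zt); z=P[...,2]
    x0,x1,y0,y1=rect
    def loc(g):
        c,k=np.cos(np.radians(g[2])),np.sin(np.radians(g[2])); d=Q-g[:2]
        return c*d[...,0]+k*d[...,1],-k*d[...,0]+c*d[...,1]
    X,Y=loc(guess); m=(X>x0-pad)&(X<x1+pad)&(Y>y0-pad)&(Y<y1+pad)&(z<zmax)&np.isfinite(z)
    Q=Q[m]; lab=(z[m]>thr).astype(float)
    def cost(g):
        X,Y=loc(g); sg=lambda d:1/(1+np.exp(-np.clip(d/s,-40,40)))
        f=sg(X-x0)*sg(x1-X)*sg(Y-y0)*sg(y1-Y)
        return ((f-lab)**2).sum()
    b=minimize(cost,guess,method='Nelder-Mead',options=dict(initial_simplex=np.array(guess)+np.array([[0,0,0],[6,0,0],[0,6,0],[0,0,5.]]),xatol=.02,fatol=1e-3,maxiter=800))
    return b.x.round(2),round(b.fun,1)
def T(g,p):
    c,k=np.cos(np.radians(g[2])),np.sin(np.radians(g[2])); return np.array([g[0]+c*p[0]-k*p[1],g[1]+k*p[0]+c*p[1]]).round(1)
E
python3 - <<'E'
from h import *
P=np.load('top0.npy')
for s in(1.,2.): 
    g,f=fit_rect(P,18,12,25,(-64,64,-134,194),(600,98,-3.5),pad=12,s=s); print('dock',g,f)
print('sw pivot',T(g,(-10,163)),'ball on',T(g,(11.6,163)),'comb',T(g,(41.75,0)),[T(g,(-14,y)) for y in(-99,-33,33,99)])
print('bar',fit_rect(P,37,33,45,(-22,22,-117,117),(641,99,-3.5),pad=10))
for k,gs in dict(A=(438,70,-85),B=(449,-56,154),C=(495,-344,-30),C2=(495,-344,150)).items():
    print(k,fit_rect(P,36,31,60,(-28,28,-18,18),gs,pad=14))
im=cv2.imread('pics/top0.png'); cv2.imwrite('pics/c2.png',cv2.resize(im[205:260,400:460],None,fx=8,fy=8,interpolation=cv2.INTER_CUBIC))
E
```

```text
dock [596.94 104.09  -3.75] 1140.9
dock [597.34 104.19  -3.99] 1134.3
sw pivot [598.7 267.5] ball on [620.3 266. ] comb [639.  101.3] [array([576.5,   6.4]), array([581.1,  72.2]), array([585.7, 138.1]), array([590.3, 203.9])]
bar (array([642.16, 102.  ,  -3.48]), np.float64(52.6))
A (array([437.53,  70.87, -85.79]), np.float64(8.6))
B (array([449.86, -55.83, 155.89]), np.float64(10.2))
C (array([ 495.16, -344.97,  -28.2 ]), np.float64(12.3))
C2 (array([ 495.16, -344.97,  151.8 ]), np.float64(12.3))
```

View pics/c2.png

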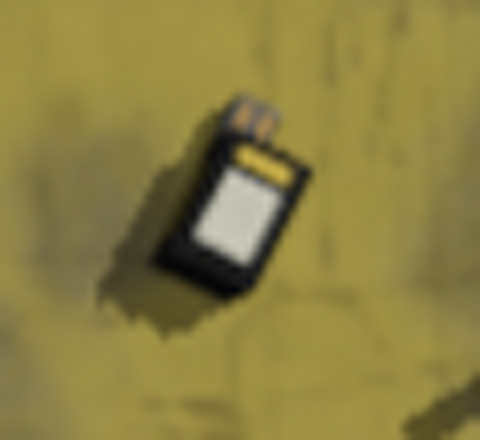

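Pack C: nose at crop (250,115), pointing up in the image (+x), so yaw is about -28. I'll refit the dock using only its outline band.

```bash
python3 - <<'E'
from h import *
P=np.load('top0.npy'); z=P[...,2].copy()
g=np.array([599.5,104,-3.5])
for it in range(3):
    Q=plane_pts('top',18); c,k=np.cos(np.radians(g[2])),np.sin(np.radians(g[2])); d=Q-g[:2]
    X=c*d[...,0]+k*d[...,1];Y=-k*d[...,0]+c*d[...,1]
    P2=P.copy(); P2[(X>-55)&(Y>-125)&(Y<185)|(X>40),2]=np.nan
    g,f=fit_rect(P2,18,10,40,(-64,64,-134,194),g,pad=9); print(g,f)
print('sw pivot',T(g,(-10,163)),'ball on',T(g,(11.6,163)),'comb',T(g,(41.75,0)),[T(g,(-14,y)).tolist() for y in(-99,-33,33,99)])
Q=P[185:215,215:240].reshape(-1,3); q=Q[(Q[:,2]>65)]; print('ball',len(q),q.mean(0))
E
```

```text
[596.21 104.4   -3.47] 62.0
[596.21 104.42  -3.46] 62.5
[596.21 104.41  -3.46] 62.5
sw pivot [596.1 267.7] ball on [617.6 266.4] comb [637.9 101.9] [[576.3, 6.4], [580.2, 72.3], [584.2, 138.2], [588.2, 204.1]]
ball 30 [618.71858781 265.67034491  77.54894582]
```

```bash
cat >> h.py <<'E'
def go(*targets):
    """print tool-frame shift & rotvec to reach world (x,y,z,yaw), tool down"""
    s=r.sense(); p=np.array(s['tool_pos']); M=R.from_euler('xyz',s['tcp_rot'],degrees=True)
    for x,y,z,w in targets:
        d=M.inv().apply(np.array([x,y,z])-p); rv=(M.inv()*R.from_euler('xyz',[180,0,w],degrees=True)).as_rotvec()
        print('->',(x,y,z,w),d.round(1).tolist(),rv.round(4).tolist())
E
python3 -c "
from h import *
go((400,-150,200,6),(656,263,150,-3.5),(656,263,66,-3.5))"
```

```text
-> (400, -150, 200, 6) [343.5, -345.5, 31.0] [-0.0017, -0.0, 0.1731]
-> (656, 263, 150, -3.5) [702.9, -672.4, 81.6] [-0.0017, 0.0001, 0.3389]
-> (656, 263, 66, -3.5) [702.9, -672.2, 165.6] [-0.0017, 0.0001, 0.3389]
```

>>> {"method": "jog_arm", "body": {"rows": [[[343.5,-345.5,31],[0,0,0.17]],[[343.5,-345.5,31],[0,0,0.17]],[[343.5,-345.5,31],[0,0,0.17]],[[343.5,-345.5,31],[0,0,0.17]],[[343.5,-345.5,31],[0,0,0.17]],[[343.5,-345.5,31],[0,0,0.17]],[[343.5,-345.5,31],[0,0,0.17]],[[343.5,-345.5,31],[0,0,0.17]],[[343.5,-345.5,31],[0,0,0.17]],[[343.5,-345.5,31],[0,0,0.17]]], "grip": 0, "force": 40}}

```text
time: 1.1
tool_pos: [400.7, -147.9, 199.9]
tcp_rot: [-180.0, -0.0, 6.2]
ft_force: [0.6, 0.2, 0.5]
finger_gap: -0.2
grip_force: 0.0
```

```bash
python3 -c "
from h import *
st();go((656,263,150,-3.5),(656,263,66,-3.5))"
```

```text
{'time': 1.1, 'tool_pos': [400.7, -147.89, 199.94], 'tcp_rot': [-179.97, -0.01, 6.24], 'ft_force': [0.6, 0.18, 0.47], 'finger_gap': -0.17, 'grip_force': 0.0, 'joint_pos': [-27.16, -19.54, 113.66, 0.03, 85.89, 56.6]}
-> (656, 263, 150, -3.5) [298.4, -380.7, 50.2] [-0.0005, -0.0001, 0.1699]
-> (656, 263, 66, -3.5) [298.4, -380.7, 134.2] [-0.0005, -0.0001, 0.1699]
```

>>> {"method": "jog_arm", "body": {"rows": [[[298.4,-380.7,50],[0,0,0.17]],[[298.4,-380.7,50],[0,0,0.17]],[[298.4,-380.7,50],[0,0,0.17]],[[298.4,-380.7,50],[0,0,0.17]],[[298.4,-380.7,50],[0,0,0.17]],[[298.4,-380.7,50],[0,0,0.17]],[[298.4,-380.7,50],[0,0,0.17]],[[298.4,-380.7,50],[0,0,0.17]],[[298.4,-380.7,50],[0,0,0.17]],[[298.4,-380.7,50],[0,0,0.17]]]}}

```text
time: 2.1
tool_pos: [656.2, 262.3, 149.1]
tcp_rot: [180.0, 0.1, -3.5]
ft_force: [0.1, 0.9, 0.1]
finger_gap: 0.1
grip_force: 0.0
```

```bash
python3 -c "
from h import *
st();go((656,263,66,-3.5),(592,266.5,66,-3.5))"
```

```text
{'time': 2.1, 'tool_pos': [656.19, 262.26, 149.06], 'tcp_rot': [179.98, 0.06, -3.53], 'ft_force': [0.09, 0.91, 0.14], 'finger_gap': 0.07, 'grip_force': 0.0, 'joint_pos': [17.63, 26.53, 71.1, 0.0, 82.44, 111.16]}
-> (656, 263, 66, -3.5) [-0.1, -0.8, 83.1] [0.0003, 0.001, -0.0005]
-> (592, 266.5, 66, -3.5) [-64.2, -0.3, 83.1] [0.0003, 0.001, -0.0005]
```

>>> {"method": "jog_arm", "body": {"rows": [[[0,0,40],[0,0,0]],[[0,0,83],[0,0,0]],[[0,0,83],[0,0,0]],[[-12,0,83],[0,0,0]],[[-24,0,83],[0,0,0]],[[-36,0,83],[0,0,0]],[[-46,0,83],[0,0,0]],[[-52,0,83],[0,0,0]],[[-56,0,83],[0,0,0]],[[-56,0,83],[0,0,0]]]}}

```text
time: 3.1
tool_pos: [600.9, 263.7, 68.5]
tcp_rot: [-180.0, -0.2, -3.6]
ft_force: [4.6, 1.2, 2.2]
finger_gap: 0.4
grip_force: 2.0
```

```bash
python3 -c "
from h import *
st()
im,P=cloud('top'); print(P[195:215,215:240].reshape(-1,3)[P[195:215,215:240,2].ravel()>60])
im,P=cloud('scene'); cv2.imwrite('pics/s1.png',cv2.resize(im[150:290,240:420],None,fx=4,fy=4))
"
```

```text
{'time': 3.1, 'tool_pos': [600.86, 263.69, 68.45], 'tcp_rot': [-179.96, -0.15, -3.56], 'ft_force': [4.6, 1.2, 2.18], 'finger_gap': 0.36, 'grip_force': 2.03, 'joint_pos': [19.23, 22.92, 84.54, -0.02, 72.38, 112.8]}
[[556.47798554 253.91306743 263.71101545]
 [557.09513724 251.95037054 261.06152147]
 [561.67308579 253.72942215 241.67186642]
 ...
 [454.94077794 148.50678516 532.61200324]
 [453.63615878 145.3795565  539.33632304]
 [457.7775014  147.18544841 517.84763402]]
```

View pics/s1.png

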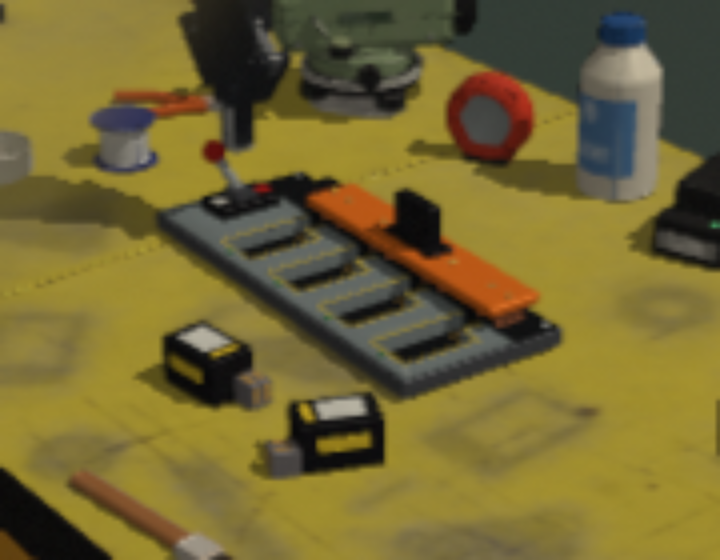

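Lever now leans to the robot side (crop (213,150)), so it's off. Packs and comb are unchanged.

```bash
python3 -c "
from h import *
P=np.load('top0.npy')
print(fit_rect(P,71,62,90,(-7,7,-22,22),(642,102,-3.5),pad=12))
go((625,262,68.5,-3.5),(642,102,140,86.5))"
```

```text
(array([641.  , 100.83,  -2.33]), np.float64(7.2))
-> (625, 262, 68.5, -3.5) [24.2, 0.1, -0.2] [-0.0007, -0.002, -0.0013]
-> (642, 102, 140, 86.5) [51.3, 158.7, -71.7] [0.001, -0.0021, -1.5721]
```

>>> {"method": "jog_arm", "body": {"rows": [[[25,0,0],[0,0,0]],[[25,0,-40],[0,0,0]],[[40,60,-72],[0,0,-0.15]],[[50.5,158.7,-72],[0,0,-0.3]],[[50.5,158.7,-72],[0,0,-0.45]],[[50.5,158.7,-72],[0,0,-0.6]],[[50.5,158.7,-72],[0,0,-0.75]],[[50.5,158.7,-72],[0,0,-0.9]],[[50.5,158.7,-72],[0,0,-1.05]],[[50.5,158.7,-72],[0,0,-1.2]]], "grip": 44}}

```text
time: 4.2
tool_pos: [639.5, 101.7, 138.3]
tcp_rot: [-179.9, 0.1, 65.1]
ft_force: [-1.2, -0.8, -0.3]
finger_gap: 43.9
grip_force: 0.0
```

```bash
python3 -c "
from h import *
st(); go((641.5,101.5,140,86.5),(641.5,101.5,43,86.5))"
```

```text
{'time': 4.2, 'tool_pos': [639.52, 101.73, 138.33], 'tcp_rot': [-179.85, 0.07, 65.11], 'ft_force': [-1.19, -0.8, -0.33], 'finger_gap': 43.95, 'grip_force': 0.0, 'joint_pos': [4.5, 18.15, 82.81, 0.01, 79.2, 29.38]}
-> (641.5, 101.5, 140, 86.5) [0.6, 1.9, -1.7] [-0.0028, 0.0007, -0.3733]
-> (641.5, 101.5, 43, 86.5) [0.7, 2.1, 95.3] [-0.0028, 0.0007, -0.3733]
```

>>> {"method": "jog_arm", "body": {"rows": [[[0.6,2,0],[0,0,-0.15]],[[0.6,2,0],[0,0,-0.3]],[[0.6,2,10],[0,0,-0.3735]],[[0.6,2,50],[0,0,-0.3735]],[[0.6,2,80],[0,0,-0.3735]],[[0.6,2,95],[0,0,-0.3735]],[[0.6,2,95],[0,0,-0.3735]],[[0.6,2,95],[0,0,-0.3735]]]}}

```text
time: 5.0
tool_pos: [642.9, 101.7, 45.0]
tcp_rot: [180.0, -0.0, 86.2]
ft_force: [-0.1, -0.3, 1.1]
finger_gap: 44.4
grip_force: 0.0
```

>>> {"method": "jog_arm", "body": {"rows": [[[0,0,0],[0,0,0]],[[0,0,0],[0,0,0]],[[0,0,0],[0,0,0]],[[0,0,0],[0,0,0]],[[0,0,0],[0,0,0]],[[0,0,0],[0,0,0]]], "grip": 4, "force": 40}}

```text
time: 5.6
tool_pos: [643.9, 101.8, 46.5]
tcp_rot: [179.8, -0.0, 86.2]
ft_force: [-0.7, -0.3, 6.3]
finger_gap: 13.4
grip_force: 42.0
```

```bash
cat >> h.py <<'E'
def avg(n=8):
    a=[]
    for i in range(n):
        r.snapshot('top'); s=r.sense(); a.append(list(s['tool_pos'])+[(s['tcp_rot'][0]%360)]+list(s['tcp_rot'][1:])+list(s['ft_force']))
    a=np.array(a); print('avg',a.mean(0).round(2).tolist(),'sd',a.std(0).round(2).tolist(),s['time'])
    return a.mean(0)
E
python3 -c "
from h import *
avg(); st()"
```

```text
avg [643.97, 101.81, 46.5, 179.82, -0.03, 86.18, -0.48, 0.08, 6.84] sd [0.01, 0.02, 0.01, 0.0, 0.0, 0.0, 0.43, 0.45, 0.62] 6.0
{'time': 6.0, 'tool_pos': [643.95, 101.8, 46.5], 'tcp_rot': [179.82, -0.03, 86.18], 'ft_force': [-0.67, 0.45, 5.87], 'finger_gap': 13.18, 'grip_force': 42.01, 'joint_pos': [4.48, 23.74, 85.97, 0.0, 70.11, 8.3]}
```

>>> {"method": "jog_arm", "body": {"rows": [[[0,0,-6],[0,0,0]],[[0,0,-12],[0,0,0]],[[0,0,-20],[0,0,0]],[[0,0,-35],[0,0,0]],[[0,0,-50],[0,0,0]],[[0,0,-50],[0,0,0]],[[0,0,-50],[0,0,0]]]}}

```text
time: 6.7
tool_pos: [643.2, 101.8, 95.5]
tcp_rot: [179.9, -0.0, 86.2]
ft_force: [0.0, -1.1, -1.8]
finger_gap: 13.2
grip_force: 40.8
```

```bash
python3 -c "
from h import *
avg(3); st()"
```

```text
avg [642.16, 101.67, 93.84, 180.05, 0.01, 86.18, -0.15, -0.28, -3.29] sd [0.26, 0.03, 0.43, 0.04, 0.01, 0.0, 0.28, 0.81, 0.58] 6.85
{'time': 6.85, 'tool_pos': [641.88, 101.64, 93.37], 'tcp_rot': [-179.91, 0.01, 86.18], 'ft_force': [0.13, -1.01, -2.67], 'finger_gap': 13.38, 'grip_force': 40.84, 'joint_pos': [4.48, 20.75, 84.51, 0.0, 74.83, 8.3]}
```

>>> {"method": "jog_arm", "body": {"rows": [[[0,36,0],[0,0,0]],[[0,74,0],[0,0,0]],[[0,74,20],[0,0,0]],[[0,74,40],[0,0,0]],[[0,74,48],[0,0,0]],[[0,74,52],[0,0,0]],[[0,74,55],[0,0,0]],[[0,74,55],[0,0,0]],[[0,74,55],[0,0,0]]]}}

```text
time: 7.75
tool_pos: [717.2, 96.9, 40.6]
tcp_rot: [179.9, -0.0, 86.2]
ft_force: [-1.3, -0.8, 0.3]
finger_gap: 13.2
grip_force: 41.3
```

```bash
python3 -c "
from h import *
avg(3); st()"
```

```text
avg [717.14, 96.91, 40.59, 179.89, -0.02, 86.18, -0.83, 0.4, 2.33] sd [0.01, 0.0, 0.02, 0.0, 0.0, 0.0, 0.15, 0.3, 0.66] 7.9
{'time': 7.9, 'tool_pos': [717.14, 96.91, 40.56], 'tcp_rot': [179.89, -0.02, 86.18], 'ft_force': [-0.63, 0.56, 3.0], 'finger_gap': 13.38, 'grip_force': 41.68, 'joint_pos': [3.64, 34.39, 72.23, 0.0, 73.27, 7.45]}
```

>>> {"method": "jog_arm", "body": {"rows": [[[0,0,0],[0,0,0]],[[0,0,0],[0,0,0]],[[0,0,0],[0,0,0]],[[0,0,-45],[0,0,0]],[[0,0,-90],[0,0,0]],[[0,-50,-90],[0,0,0]],[[0,-100,-90],[0,0,0]],[[0,-150,-90],[0,0,0]],[[0,-150,-90],[0,0,0]]], "grip": 44}}

```text
time: 8.8
tool_pos: [557.0, 107.0, 124.5]
tcp_rot: [-179.3, 0.1, 86.3]
ft_force: [0.4, -0.4, -0.7]
finger_gap: 43.9
grip_force: 0.0
```

```bash
python3 -c "
from h import *
im,P=cloud('top'); cv2.imwrite('pics/t2.png',cv2.resize(im[140:290,200:360],None,fx=4,fy=4,interpolation=cv2.INTER_CUBIC)); np.save('t2.npy',P)
for k,gs in dict(A=(438,70,-85),B=(449,-56,154),C=(495,-344,-30)).items():
    print(k,fit_rect(P,36,31,60,(-28,28,-18,18),gs,pad=14))
print('bar',fit_rect(P,31,27,40,(-22,22,-117,117),(715,97,-3.5),pad=10))
st(); go((439,71,100,94.2),(439,71,14,94.2))"
```

```text
A (array([350.4 , 188.64, -96.96]), np.float64(0.0))
B (array([449.77, -55.71, 155.56]), np.float64(9.9))
C (array([ 495.53, -345.33,  -28.36]), np.float64(11.0))
bar (array([713.79,  97.53,  -3.58]), np.float64(22.2))
{'time': 8.85, 'tool_pos': [561.57, 106.92, 126.92], 'tcp_rot': [-179.68, 0.04, 86.23], 'ft_force': [1.0, -0.45, 0.8], 'finger_gap': 43.99, 'grip_force': 0.0, 'joint_pos': [5.64, 7.6, 96.24, 0.01, 76.48, 9.4]}
-> (439, 71, 100, 94.2) [-43.9, -119.8, 27.6] [-0.0056, 0.0004, -0.139]
-> (439, 71, 14, 94.2) [-43.8, -119.3, 113.6] [-0.0056, 0.0004, -0.139]
```

View pics/t2.png

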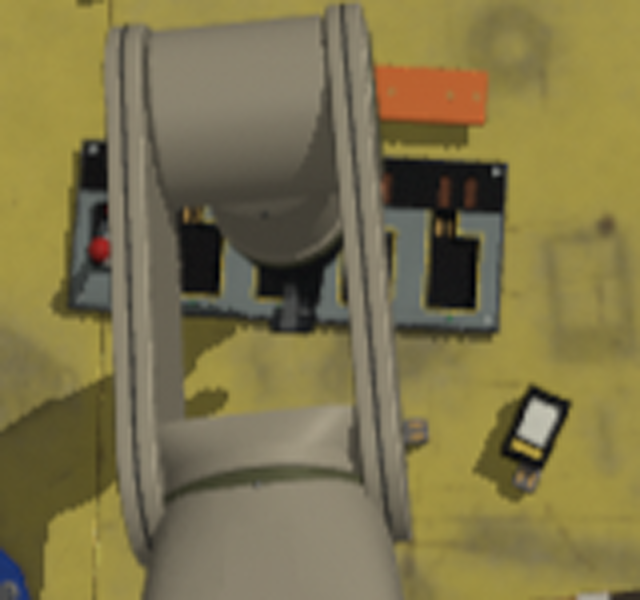

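Comb stands behind the dock at crop (430,95). The switch ball is on the robot side, and the arm hides pack A.

>>> {"method": "jog_arm", "body": {"rows": [[[-20,-50,27],[0,0,-0.07]],[[-44,-100,27],[0,0,-0.139]],[[-44,-119.5,28],[0,0,-0.139]],[[-44,-119.5,28],[0,0,-0.139]],[[-44,-119.5,28],[0,0,-0.139]],[[-44,-119.5,28],[0,0,-0.139]]], "grip": 60}}

```text
time: 9.45
tool_pos: [446.8, 70.9, 102.7]
tcp_rot: [179.8, 0.0, 94.1]
ft_force: [0.7, 0.5, -0.6]
finger_gap: 60.1
grip_force: 0.0
```

```bash
python3 -c "
from h import *
st(); go((439.5,71,14,94.2))"
```

```text
{'time': 9.45, 'tool_pos': [446.78, 70.88, 102.69], 'tcp_rot': [179.82, 0.01, 94.13], 'ft_force': [0.66, 0.49, -0.61], 'finger_gap': 60.15, 'grip_force': 0.0, 'joint_pos': [2.52, -10.27, 116.5, -0.0, 73.59, -1.62]}
-> (439.5, 71, 14, 94.2) [0.7, -7.5, 88.7] [0.0032, 0.0001, -0.0012]
```

```bash
python3 -c "
from h import *
avg(5); go((439.5,71,14,94.2))"
```

```text
avg [446.0, 70.93, 101.99, 179.92, 0.0, 94.15, 0.59, 0.09, -0.28] sd [0.47, 0.02, 0.35, 0.05, 0.0, 0.0, 0.28, 0.26, 0.38] 9.7
-> (439.5, 71, 14, 94.2) [0.5, -5.9, 87.5] [0.0003, -0.0, -0.0009]
```

>>> {"method": "jog_arm", "body": {"rows": [[[0.5,-5.7,0],[0,0,0]],[[0.5,-5.7,40],[0,0,0]],[[0.5,-5.7,70],[0,0,0]],[[0.5,-5.7,86],[0,0,0]],[[0.5,-5.7,86.5],[0,0,0]],[[0.5,-5.7,86.5],[0,0,0]],[[0.5,-5.7,86.5],[0,0,0]],[[0.5,-5.7,86.5],[0,0,0]]]}}

```text
time: 10.5
tool_pos: [440.1, 71.0, 16.3]
tcp_rot: [179.9, 0.0, 94.1]
ft_force: [0.2, -0.0, -0.1]
finger_gap: 60.1
grip_force: 0.0
```

>>> {"method": "jog_arm", "body": {"rows": [[[0,0,0],[0,0,0]],[[0,0,0],[0,0,0]],[[0,0,0],[0,0,0]],[[0,0,0],[0,0,0]],[[0,0,0],[0,0,0]],[[0,0,0],[0,0,0]],[[0,0,0],[0,0,0]]], "grip": 28, "force": 35}}

```text
time: 11.2
tool_pos: [439.7, 70.9, 15.7]
tcp_rot: [179.9, 0.0, 94.1]
ft_force: [-2.0, 0.1, 5.9]
finger_gap: 35.8
grip_force: 36.0
```

```bash
python3 -c "
from h import *
avg(3); st()"
```

```text
avg [439.67, 70.96, 15.74, 179.91, 0.0, 94.14, -1.19, 0.35, 6.83] sd [0.01, 0.01, 0.02, 0.0, 0.0, 0.0, 0.34, 0.31, 0.26] 11.35
{'time': 11.35, 'tool_pos': [439.65, 70.94, 15.73], 'tcp_rot': [179.91, 0.0, 94.14], 'ft_force': [-1.64, 0.74, 7.06], 'finger_gap': 35.27, 'grip_force': 35.98, 'joint_pos': [2.56, -3.64, 120.61, 0.0, 62.94, -1.58]}
```

```bash
python3 -c "
from h import *
go((440,71,100,94.14),(450,-190,100,176.4))"
```

```text
-> (440, 71, 100, 94.14) [0.0, 0.5, -84.3] [0.0015, 0.0, 0.0001]
-> (450, -190, 100, 176.4) [-261.0, -8.4, -84.3] [0.0012, 0.0011, -1.4356]
```

>>> {"method": "jog_arm", "body": {"rows": [[[0,0,-40],[0,0,0]],[[0,0,-84],[0,0,-0.14]],[[-50,0,-84],[0,0,-0.28]],[[-100,-8,-84],[0,0,-0.42]],[[-150,-8,-84],[0,0,-0.56]],[[-200,-8,-84],[0,0,-0.7]],[[-250,-8,-84],[0,0,-0.84]],[[-261,-8,-84],[0,0,-0.98]],[[-261,-8,-84],[0,0,-1.12]],[[-261,-8,-84],[0,0,-1.26]]]}}

```text
time: 12.35
tool_pos: [449.2, -191.6, 98.4]
tcp_rot: [180.0, -0.0, 164.0]
ft_force: [0.6, 0.3, -1.8]
finger_gap: 35.4
grip_force: 36.3
```

>>> {"method": "jog_arm", "body": {"rows": [[[0,0,0],[0,0,-0.14]],[[0,0,0],[0,0,-0.1756]],[[0,0,0],[0,0,-0.1756]],[[0,0,0],[0,0,-0.1756]],[[0,0,0],[0,0,-0.1756]]]}}

```text
time: 12.85
tool_pos: [449.6, -189.9, 98.7]
tcp_rot: [180.0, -0.0, 173.8]
ft_force: [-0.0, -0.1, -1.9]
finger_gap: 34.8
grip_force: 36.3
```

```bash
python3 -c "
from h import *
st()
im,P=cloud('top'); np.save('t3.npy',P); cv2.imwrite('pics/t3.png',im)
a=cv2.resize(im[150:250,205:338],None,fx=6,fy=6,interpolation=cv2.INTER_CUBIC)
im,S=cloud('scene'); np.save('s3.npy',S); cv2.imwrite('pics/s3.png',im)
b=cv2.resize(im[170:290,240:400],None,fx=5,fy=5,interpolation=cv2.INTER_CUBIC)
cv2.imwrite('pics/t3c.png',a[:600]);cv2.imwrite('pics/s3c.png',b)
"
```

```text
{'time': 12.85, 'tool_pos': [449.62, -189.87, 98.68], 'tcp_rot': [180.0, -0.01, 173.8], 'ft_force': [-0.0, -0.07, -1.87], 'finger_gap': 34.84, 'grip_force': 36.32, 'joint_pos': [-28.91, -3.85, 111.1, -0.0, 72.77, -112.71]}
```

View pics/t3c.png

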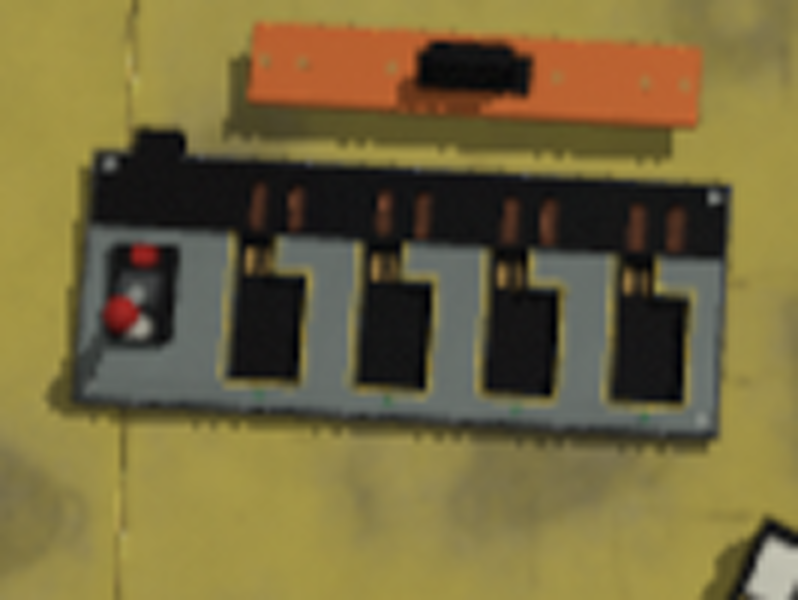

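View pics/s3c.png

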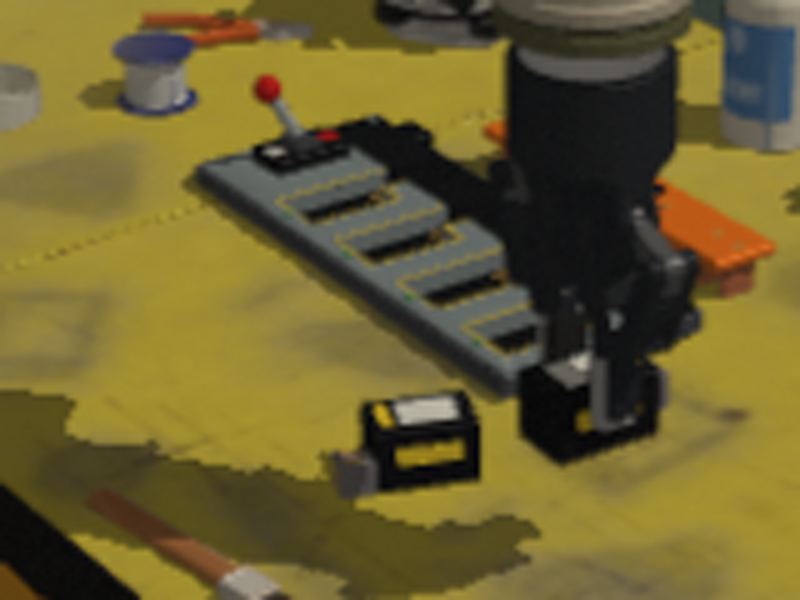

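Top crop: dock fully visible with four empty pockets and the comb standing behind. Scene crop: pack A is held level at crop (590,410), nose away from the robot.

```bash
cat > m.py <<'E'
from h import *
P=np.load('t3.npy');S=np.load('s3.npy')
def dockfit(P,thr,g,name='top'):
    for it in range(4):
        Q=plane_pts(name,18); c,k=np.cos(np.radians(g[2])),np.sin(np.radians(g[2])); d=Q-g[:2]
        X=c*d[...,0]+k*d[...,1];Y=-k*d[...,0]+c*d[...,1]
        P2=P.copy(); P2[(X>-56)&(X<56)&(Y>-124)&(Y<184)|(X>52)&(Y>130),2]=np.nan
        g,f=fit_rect(P2,18,thr,40,(-64,64,-134,194),g,pad=8,name=name)
    return g,f
if __name__=='__main__':
    for thr in(10,14,16): print('dock',thr,dockfit(P,thr,np.array([599.5,104,-3.5])))
    print('bar',fit_rect(P,31,27,40,(-22,22,-117,117),(715,97,-3.5),pad=10), 'true 717.1')
    for l,A,n in(('top',P,'top'),('sc',S,'scene')): print(l,'B',fit_rect(A,36,33,60,(-28,28,-18,18),(449.9,-55.8,155.6),pad=14,name=n))
    q=S.reshape(-1,3); t=np.array([449.62,-189.87,98.68]); w=np.radians(173.8-180)
    d=q-t; X=np.cos(w)*d[:,0]+np.sin(w)*d[:,1]; Y=-np.sin(w)*d[:,0]+np.cos(w)*d[:,1]; Z=d[:,2]
    m=(abs(Y)<14)&(Z>-12)&(Z<14)&(X>-45)&(X<-15); print('tail',m.sum(),np.percentile(X[m],[10,50,90]), np.polyfit(Y[m],X[m],1))
    m=(abs(Y)<25)&(Z<30)&(Z>-25)&(abs(X)<45); print('low z',np.percentile(Z[m],[0,1,5]))
    m=(X>-25)&(X<25)&(Z>-12)&(Z<0)&(Y<0)&(Y>-30);print('side',m.sum(),np.percentile(Y[m],[10,50,90]))
    m=(X>-40)&(X<40)&(Y<-13)&(Y>-23)&(Z>-10)&(Z<0);print('side x ext',np.percentile(X[m],[0,2,50,98,100]))
    top=q[(abs(q[:,2]-36.5)<2)&(np.hypot(q[:,0]-449,q[:,1]+55)<40)]; print('Btop z',np.median(top[:,2]))
E
python3 m.py
```

```text
dock 10 (array([599.11, 103.65,  -2.71]), np.float64(222.2))
dock 14 (array([599.89, 104.62,  -2.75]), np.float64(207.5))
dock 16 (array([599.95, 104.5 ,  -3.11]), np.float64(233.9))
bar (array([714.31,  97.17,  -3.76]), np.float64(57.7)) true 717.1
top B (array([450.06, -55.86, 155.17]), np.float64(24.9))
sc B (array([448.54, -61.51, 154.94]), np.float64(28.5))
tail 63 [-29.29327462 -28.10707173 -26.61676973] [-2.11716208e-02 -2.79719662e+01]
low z [-18.27268884 -16.10901037 -13.1011131 ]
side 74 [-21.37933121 -19.44394421 -16.71559318]
side x ext [-30.4989166  -28.80320348  -6.68051016  28.58476889  30.57158783]
Btop z 35.599287357527146
```

```bash
cat > pk.py <<'E'
from h import *
def pockets(im,g,ks=(-99,-33,33,99),s=1.3):
    Q=plane_pts('top',18); V=im.max(2).astype(float); lab0=np.clip((110-V)/85,0,1)
    def loc(g):
        c,k=np.cos(np.radians(g[2])),np.sin(np.radians(g[2])); d=Q-g[:2]; return c*d[...,0]+k*d[...,1],-k*d[...,0]+c*d[...,1]
    X,Y=loc(g); M=np.zeros(V.shape,bool)
    for k in ks: M|=(X>-59)&(X<-2)&(abs(Y-k)<25)
    Qm=Q[M]; lab=lab0[M]; sg=lambda d:1/(1+np.exp(-np.clip(d/s,-40,40)))
    def cost(g):
        c,k=np.cos(np.radians(g[2])),np.sin(np.radians(g[2])); d=Qm-g[:2]; X=c*d[:,0]+k*d[:,1];Y=-k*d[:,0]+c*d[:,1]
        f=sum(sg(X+52.5)*sg(Y-y+19.5)*sg(19.5-Y+y) for y in ks); return ((f-lab)**2).sum()
    b=minimize(cost,g,method='Nelder-Mead',options=dict(initial_simplex=np.array(g)+np.array([[0,0,0],[4,0,0],[0,4,0],[0,0,2.]]),maxiter=600)); return b.x.round(2),round(b.fun,2),M.sum()
if __name__=='__main__':
    im=cv2.imread('pics/t3.png')
    for s in(.8,1.5): print(pockets(im,(599.9,104,-3.5),s=s))
    for k in(-99,-33,33,99): print(k,pockets(im,(599.9,104,-3.5),(k,)))
E
python3 pk.py
```

```text
(array([604.26, 103.7 ,  -3.56]), np.float64(18.63), np.int64(1174))
(array([604.17, 103.54,  -3.58]), np.float64(21.12), np.int64(1174))
-99 (array([603.55, 103.87,  -3.21]), np.float64(4.62), np.int64(296))
-33 (array([603.89, 103.88,  -3.  ]), np.float64(4.52), np.int64(293))
33 (array([603.68, 103.2 ,  -4.41]), np.float64(4.89), np.int64(292))
99 (array([604.04, 103.43,  -3.66]), np.float64(5.44), np.int64(293))
```

```bash
cat > c.py <<'E'
from h import *
im=cv2.imread('pics/t3.png').astype(float); P=np.load('t3.npy')
def fc(L,zt,rect,g,pad):  # L: soft label image 0..1
    A=np.zeros((480,640,3)); 
    Q=plane_pts('top',zt); s=1.3; x0,x1,y0,y1=rect
    def loc(Q,g):
        c,k=np.cos(np.radians(g[2])),np.sin(np.radians(g[2])); d=Q-g[:2]; return c*d[...,0]+k*d[...,1],-k*d[...,0]+c*d[...,1]
    X,Y=loc(Q,g); m=(X>x0-pad)&(X<x1+pad)&(Y>y0-pad)&(Y<y1+pad)&((X<x0+pad)|(X>x1-pad)|(Y<y0+pad)|(Y>y1-pad))
    Qm=Q[m];l=L[m]; sg=lambda d:1/(1+np.exp(-np.clip(d/s,-40,40)))
    def cost(g):
        X,Y=loc(Qm,g); return ((sg(X-x0)*sg(x1-X)*sg(Y-y0)*sg(y1-Y)-l)**2).sum()
    b=minimize(cost,g,method='Nelder-Mead',options=dict(initial_simplex=np.array(g)+np.array([[0,0,0],[4,0,0],[0,4,0],[0,0,2.]]),maxiter=600)); return b.x.round(2),round(b.fun,2)
B,G,Rr=im[...,0],im[...,1],im[...,2]
orange=np.clip((Rr-G-10)/100,0,1)
print('bar col',fc(orange,31,(-22,22,-117,117),(715,97,-3.6),8),orange[180:190].max())
grey=np.clip(1-(Rr-B)/90.,0,1)  # bench yellow: R-B high
print('dock grey',fc(grey,18,(-64,64,-134,194),(602,104,-3.6),7))
Q=plane_pts('top',18)
for y in(0,66,-66):   # profile along dock x
    g=(602,104,-3.57); c,k=np.cos(np.radians(g[2])),np.sin(np.radians(g[2]))
    p=r.camera_params('top'); Ti=np.linalg.inv(p['pose'])
    out=[]
    for x in range(-74,-44,2):
        w=Ti@np.array([*T(g,(x,y+0)),18,1]); u=w[0]/w[2]*p['fx']+p['cx']; v=w[1]/w[2]*p['fy']+p['cy']
        px=cv2.getRectSubPix(im.astype(np.float32),(1,1),(u,v))[0,0]; zz=P[int(round(v)),int(round(u)),2]; out.append((x,int(px[2]-px[0]),int(px.max()),round(float(zz),0)))
    print(y,out)
E
python3 c.py
```

```text
bar col (array([716.14,  96.16,  -3.71]), np.float64(40.23)) 1.0
dock grey (array([600.22, 103.97,  -3.65]), np.float64(236.56))
0 [(-74, 54, 108, 3.0), (-72, 42, 87, 3.0), (-70, 29, 68, 12.0), (-68, 12, 66, 19.0), (-66, 2, 74, 19.0), (-64, -1, 93, 16.0), (-62, -2, 103, 24.0), (-60, -3, 109, 24.0), (-58, -3, 111, 16.0), (-56, -3, 111, 18.0), (-54, -3, 111, 18.0), (-52, -3, 111, 23.0), (-50, -2, 111, 23.0), (-48, -3, 112, 20.0), (-46, -3, 111, 19.0)]
66 [(-74, 63, 115, 4.0), (-72, 50, 94, 5.0), (-70, 35, 75, 5.0), (-68, 17, 60, 19.0), (-66, 5, 66, 14.0), (-64, -2, 79, 14.0), (-62, -2, 97, 17.0), (-60, -3, 105, 14.0), (-58, -3, 109, 22.0), (-56, -3, 109, 18.0), (-54, -2, 109, 18.0), (-52, -2, 110, 19.0), (-50, -2, 110, 18.0), (-48, -2, 110, 18.0), (-46, -2, 110, 19.0)]
-66 [(-74, 34, 84, 0.0), (-72, 27, 67, 0.0), (-70, 20, 55, 10.0), (-68, 9, 54, 10.0), (-66, 0, 63, 18.0), (-64, -2, 86, 26.0), (-62, -3, 100, 26.0), (-60, -3, 109, 11.0), (-58, -3, 109, 22.0), (-56, -3, 109, 22.0), (-54, -2, 109, 19.0), (-52, -2, 109, 20.0), (-50, -2, 110, 20.0), (-48, -2, 111, 20.0), (-46, -3, 111, 20.0)]
```

```bash
python3 -c "
from h import *
g=(603,103.7,-3.6)
print([T(g,(-23,y)) for y in(-99,-33,33,99)])
avg(3); go((582.1,138.1,90,176.4))"
```

```text
[array([573.8,   6.3]), array([578. ,  72.2]), array([582.1, 138.1]), array([586.3, 203.9])]
avg [449.72, -189.93, 98.79, 180.0, -0.0, 173.83, 0.22, 0.06, -1.77] sd [0.01, 0.01, 0.02, 0.0, 0.0, 0.0, 0.37, 0.52, 0.03] 13.1
-> (582.1, 138.1, 90, 176.4) [-96.4, 340.3, 8.8] [0.0, -0.0, -0.0447]
```

>>> {"method": "jog_arm", "body": {"rows": [[[-14,48,0],[0,0,-0.0447]],[[-28,95,0],[0,0,-0.0447]],[[-42,142,0],[0,0,-0.0447]],[[-56,190,0],[0,0,-0.0447]],[[-69,238,2],[0,0,-0.0447]],[[-82,285,5],[0,0,-0.0447]],[[-92,325,8.8],[0,0,-0.0447]],[[-96.4,340.3,8.8],[0,0,-0.0447]],[[-96.4,340.3,8.8],[0,0,-0.0447]],[[-96.4,340.3,8.8],[0,0,-0.0447]]]}}

```text
time: 14.1
tool_pos: [581.7, 137.5, 89.7]
tcp_rot: [-180.0, -0.0, 176.4]
ft_force: [-0.2, -0.3, -2.9]
finger_gap: 35.6
grip_force: 36.4
```

```bash
python3 -c "
from h import *
avg(6); st(); go((582.1,138.1,36,176.4),(582.1,138.1,22,176.4))
im,S=cloud('scene'); np.save('s4.npy',S)
cv2.imwrite('pics/s4c.png',cv2.resize(im[150:270,240:400],None,fx=5,fy=5,interpolation=cv2.INTER_CUBIC))"
```

```text
avg [581.86, 136.73, 90.04, 180.02, -0.01, 176.33, 0.13, 0.21, -2.11] sd [0.11, 0.15, 0.13, 0.01, 0.02, 0.02, 0.25, 0.33, 0.44] 14.4
{'time': 14.4, 'tool_pos': [582.02, 136.92, 90.19], 'tcp_rot': [-180.0, 0.01, 176.32], 'ft_force': [0.01, 0.06, -2.69], 'finger_gap': 34.84, 'grip_force': 36.43, 'joint_pos': [8.33, 13.33, 93.84, -0.01, 72.82, -77.99]}
-> (582.1, 138.1, 36, 176.4) [0.0, 1.2, 54.2] [-0.0001, 0.0002, -0.0013]
-> (582.1, 138.1, 22, 176.4) [0.0, 1.2, 68.2] [-0.0001, 0.0002, -0.0013]
```

View pics/s4c.png

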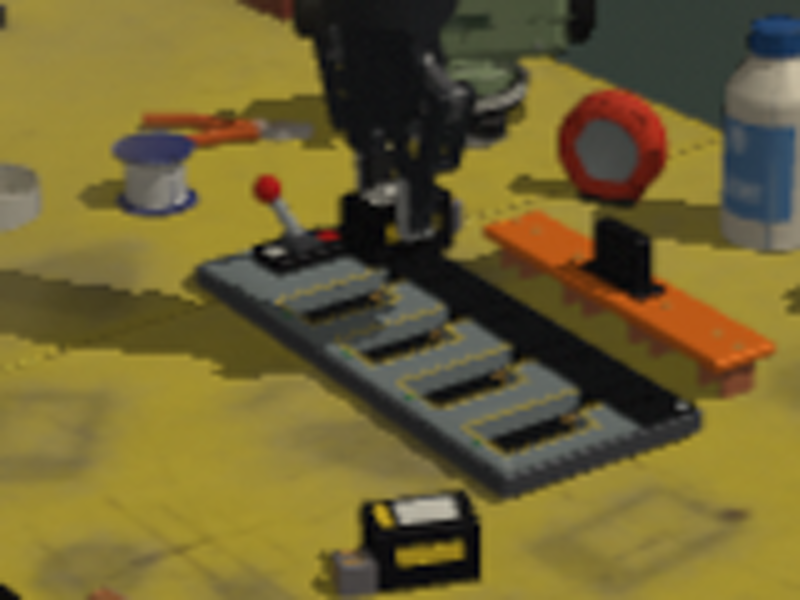

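Pack A hovers over pocket 3 at crop (395,220). Pack B is unmoved.

>>> {"method": "jog_arm", "body": {"rows": [[[0,1,30],[0,0,0]],[[0,1,50],[0,0,0]],[[0,1,54],[0,0,0]],[[0,1,57],[0,0,0]],[[0,1,59],[0,0,0]],[[0,1,61],[0,0,0]],[[0,1,61],[0,0,0]],[[0,1,61],[0,0,0]]]}}

```text
time: 15.25
tool_pos: [582.5, 139.1, 29.7]
tcp_rot: [180.0, 0.1, 176.4]
ft_force: [0.1, 0.5, -1.3]
finger_gap: 35.4
grip_force: 36.4
```

```bash
python3 -c "
from h import *
avg(4)"
```

```text
avg [582.36, 139.09, 29.42, 179.99, 0.04, 176.41, -0.22, -0.48, -2.04] sd [0.08, 0.01, 0.11, 0.0, 0.01, 0.0, 0.55, 0.33, 0.37] 15.45
```

>>> {"method": "jog_arm", "body": {"rows": [[[0,0,2],[0,0,0]],[[0,0,4],[0,0,0]],[[0,0,6],[0,0,0]],[[0,0,8],[0,0,0]],[[0,0,8],[0,0,0]],[[0,0,8],[0,0,0]]]}}

```text
time: 16.05
tool_pos: [582.1, 139.0, 21.8]
tcp_rot: [-180.0, -0.0, 176.4]
ft_force: [-5.7, -1.7, 6.6]
finger_gap: 35.1
grip_force: 37.7
```

```bash
python3 -c "
from h import *
avg(4)"
```

```text
avg [582.03, 139.02, 21.79, 180.01, -0.02, 176.42, -5.06, -0.87, 7.4] sd [0.01, 0.01, 0.01, 0.0, 0.0, 0.0, 0.46, 0.23, 0.52] 16.25
```

>>> {"method": "jog_arm", "body": {"rows": [[[0,0,0],[0,0,0]],[[0,0,0],[0,0,0]],[[0,0,-25],[0,0,0]],[[0,0,-70],[0,0,0]],[[30,-40,-70],[0,0,0.09]],[[60,-80,-70],[0,0,0.18]],[[90,-120,-70],[0,0,0.27]],[[115,-160,-70],[0,0,0.365]],[[142,-187,-70],[0,0,0.365]],[[142,-187,-70],[0,0,0.365]]], "grip": 52}}

```text
time: 17.25
tool_pos: [425.7, -41.0, 90.2]
tcp_rot: [-179.9, -0.1, 155.3]
ft_force: [-0.6, 0.5, -0.3]
finger_gap: 51.7
grip_force: 0.0
```

```bash
python3 -c "
from h import *
im,P=cloud('top'); im,S=cloud('scene'); cv2.imwrite('pics/s5.png',im); np.save('s5.npy',S); np.save('t5.npy',P)
q=P.reshape(-1,3); k=np.hypot(q[:,0]-580,q[:,1]-138)<15; print('A top z',np.median(q[k,2]),k.sum())
q=S.reshape(-1,3); k=(np.hypot(q[:,0]-580,q[:,1]-138)<15)&(q[:,2]>25)&(q[:,2]<60); print('A top z',np.median(q[k,2]),k.sum())
k=(np.hypot(q[:,0]-452,q[:,1]+56)<12)&(q[:,2]>25)&(q[:,2]<60); print('B there',k.sum())
avg(4); go((452,-55.8,14.5,155.5))"
```

```text
A top z 43.017605049395115 76
A top z 40.368092939659505 9
B there 34
avg [429.55, -38.35, 91.38, 179.97, 0.06, 155.52, -0.1, -0.17, 0.46] sd [0.1, 0.25, 0.1, 0.01, 0.02, 0.04, 0.38, 0.6, 0.68] 17.55
-> (452, -55.8, 14.5, 155.5) [-27.8, -6.9, 76.7] [0.0003, 0.0005, 0.0013]
```

>>> {"method": "jog_arm", "body": {"rows": [[[-27.8,-6.9,0],[0,0,0]],[[-27.8,-6.9,20],[0,0,0]],[[-27.8,-6.9,45],[0,0,0]],[[-27.8,-6.9,65],[0,0,0]],[[-27.8,-6.9,76],[0,0,0]],[[-27.8,-6.9,76],[0,0,0]],[[-27.8,-6.9,76],[0,0,0]],[[-27.8,-6.9,76],[0,0,0]]]}}

```text
time: 18.35
tool_pos: [452.3, -56.6, 16.2]
tcp_rot: [180.0, 0.1, 155.5]
ft_force: [-0.7, 0.1, -0.2]
finger_gap: 51.9
grip_force: 0.0
```

>>> {"method": "jog_arm", "body": {"rows": [[[0,0,0],[0,0,0]],[[0,0,0],[0,0,0]],[[0,0,0],[0,0,0]],[[0,0,0],[0,0,0]],[[0,0,0],[0,0,0]],[[0,0,0],[0,0,0]],[[0,0,0],[0,0,0]]], "grip": 28}}

```text
time: 19.05
tool_pos: [452.2, -56.7, 16.3]
tcp_rot: [180.0, 0.1, 155.5]
ft_force: [-0.7, 1.1, 6.0]
finger_gap: 35.3
grip_force: 36.0
```

```bash
python3 -c "
from h import *
avg(3); st()"
```

```text
avg [452.26, -56.71, 16.27, 179.96, 0.13, 155.49, -0.99, 1.34, 6.32] sd [0.01, 0.01, 0.01, 0.0, 0.0, 0.0, 0.17, 0.28, 0.48] 19.2
{'time': 19.2, 'tool_pos': [452.26, -56.71, 16.27], 'tcp_rot': [179.96, 0.13, 155.5], 'ft_force': [-1.21, 1.69, 5.88], 'finger_gap': 35.16, 'grip_force': 36.04, 'joint_pos': [-13.61, -2.05, 119.02, 0.01, 62.89, -79.11]}
```

>>> {"method": "jog_arm", "body": {"rows": [[[0,0,-40],[0,0,0]],[[0,0,-74],[0,0,0.145]],[[0,0,-74],[0,0,0.29]],[[0,0,-74],[0,0,0.435]],[[0,0,-74],[0,0,0.58]],[[0,0,-74],[0,0,0.725]],[[0,0,-74],[0,0,0.87]],[[0,0,-74],[0,0,1.015]],[[0,0,-74],[0,0,1.16]],[[0,0,-74],[0,0,1.305]]]}}

```text
time: 20.2
tool_pos: [450.7, -56.5, 88.8]
tcp_rot: [-180.0, 0.0, 80.4]
ft_force: [-0.1, 0.2, -2.8]
finger_gap: 35.1
grip_force: 36.6
```

```bash
python3 -c "
from h import *
st(); go((577,72.7,90,-3.6))"
```

```text
{'time': 20.2, 'tool_pos': [450.73, -56.52, 88.8], 'tcp_rot': [-179.97, 0.0, 80.38], 'ft_force': [-0.11, 0.24, -2.76], 'finger_gap': 35.08, 'grip_force': 36.61, 'joint_pos': [-13.62, -8.7, 116.68, -0.0, 72.05, -3.99]}
-> (577, 72.7, 90, -3.6) [148.5, 102.9, -1.3] [-0.0004, 0.0004, 1.4657]
```

>>> {"method": "jog_arm", "body": {"rows": [[[0,0,0],[0,0,0.145]],[[20,14,0],[0,0,0.29]],[[50,34,0],[0,0,0.435]],[[80,55,0],[0,0,0.58]],[[110,76,0],[0,0,0.725]],[[135,93,0],[0,0,0.87]],[[148,102.5,0],[0,0,1.015]],[[148,102.5,0],[0,0,1.16]],[[148,102.5,0],[0,0,1.305]],[[148,102.5,0],[0,0,1.45]]]}}

```text
time: 21.2
tool_pos: [575.7, 73.2, 88.5]
tcp_rot: [180.0, 0.1, -2.7]
ft_force: [1.3, -0.4, -2.0]
finger_gap: 35.1
grip_force: 36.6
```

```bash
python3 -c "
from h import *
avg(7); go((577,72.7,30,-3.6))"
```

```text
avg [575.84, 72.97, 88.75, 180.0, 0.03, -2.35, 0.3, 0.06, -2.4] sd [0.12, 0.04, 0.15, 0.0, 0.02, 0.37, 0.42, 0.57, 0.23] 21.55
-> (577, 72.7, 30, -3.6) [1.0, 0.2, 59.0] [0.0, 0.0001, 0.0244]
```

>>> {"method": "jog_arm", "body": {"rows": [[[1,0.2,0],[0,0,0.0244]],[[1,0.2,30],[0,0,0.0244]],[[1,0.2,48],[0,0,0.0244]],[[1,0.2,53],[0,0,0.0244]],[[1,0.2,56],[0,0,0.0244]],[[1,0.2,58.5],[0,0,0.0244]],[[1,0.2,58.5],[0,0,0.0244]],[[1,0.2,58.5],[0,0,0.0244]],[[1,0.2,58.5],[0,0,0.0244]]]}}

```text
time: 22.45
tool_pos: [578.0, 72.6, 32.2]
tcp_rot: [180.0, -0.1, -3.8]
ft_force: [-3.6, -0.8, 6.2]
finger_gap: 35.2
grip_force: 37.7
```

```bash
python3 -c "
from h import *
avg(3); st()"
```

```text
avg [578.0, 72.66, 32.16, 180.0, -0.1, -3.75, -3.24, -1.4, 6.89] sd [0.01, 0.01, 0.01, 0.0, 0.0, 0.0, 0.34, 0.3, 0.3] 22.6
{'time': 22.6, 'tool_pos': [578.01, 72.65, 32.18], 'tcp_rot': [180.0, -0.1, -3.75], 'ft_force': [-3.58, -0.98, 7.3], 'finger_gap': 35.07, 'grip_force': 37.72, 'joint_pos': [2.13, 15.21, 98.31, -0.01, 66.39, 95.89]}
```

>>> {"method": "jog_arm", "body": {"rows": [[[-1,0,-1],[0,0,0]],[[-2,0,-1],[0,0,0]],[[-2,0,1],[0,0,0]],[[-2,0,3],[0,0,0]],[[-2,0,3],[0,0,0]],[[-2,0,3],[0,0,0]]]}}

```text
time: 23.2
tool_pos: [578.4, 72.9, 30.5]
tcp_rot: [-180.0, -0.4, -3.8]
ft_force: [3.2, -0.6, 11.1]
finger_gap: 35.6
grip_force: 38.9
```

```bash
python3 -c "
from h import *
avg(3)"
```

```text
avg [578.35, 72.84, 30.48, 180.03, -0.38, -3.75, 3.14, -0.95, 11.59] sd [0.02, 0.0, 0.01, 0.0, 0.0, 0.0, 0.32, 0.14, 0.1] 23.35
```

>>> {"method": "jog_arm", "body": {"rows": [[[-2,0,-4],[0,0,0]],[[-2,0,-4],[0,0,0]],[[-2,0,-4],[0,0,0]],[[-2,0,-4],[0,0,0]],[[-2,0,-4],[0,0,0]]]}}

```text
time: 23.85
tool_pos: [572.8, 73.1, 31.2]
tcp_rot: [-180.0, 0.0, -3.7]
ft_force: [-1.5, 1.0, 0.8]
finger_gap: 35.3
grip_force: 37.7
```

>>> {"method": "jog_arm", "body": {"rows": [[[5,0,0],[0,0,0]],[[5,0,0],[0,0,0]],[[5,0,0],[0,0,0]],[[5,0,0],[0,0,0]],[[5,0,0],[0,0,0]]]}}

```text
time: 24.35
tool_pos: [577.9, 72.7, 31.2]
tcp_rot: [180.0, 0.0, -3.7]
ft_force: [-0.1, -0.6, -0.9]
finger_gap: 35.5
grip_force: 37.3
```

>>> {"method": "jog_arm", "body": {"rows": [[[-3,3,0],[0,0,0]],[[-3,3,0],[0,0,0]],[[-3,3,0],[0,0,0]],[[-3,3,0],[0,0,0]],[[-3,3,0],[0,0,0]]]}}

```text
time: 24.85
tool_pos: [575.2, 70.8, 31.8]
tcp_rot: [-179.9, -0.1, -3.7]
ft_force: [1.8, 4.6, -3.5]
finger_gap: 35.5
grip_force: 37.4
```

>>> {"method": "jog_arm", "body": {"rows": [[[0,-6,0],[0,0,0]],[[0,-6,0],[0,0,0]],[[0,-6,0],[0,0,0]],[[0,-6,0],[0,0,0]],[[0,-6,0],[0,0,0]]]}}

```text
time: 25.35
tool_pos: [575.0, 74.5, 31.6]
tcp_rot: [179.9, 0.0, -3.8]
ft_force: [-2.0, -6.5, -0.4]
finger_gap: 35.4
grip_force: 38.3
```

>>> {"method": "jog_arm", "body": {"rows": [[[0.2,3,-1],[0,0,0]],[[0.2,3,-1],[0,0,0]],[[0.2,3,1],[0,0,0]],[[0.2,3,3],[0,0,0]],[[0.2,3,5],[0,0,0]],[[0.2,3,7],[0,0,0]],[[0.2,3,7],[0,0,0]]]}}

```text
time: 26.05
tool_pos: [578.0, 73.0, 28.4]
tcp_rot: [-180.0, -0.3, -3.7]
ft_force: [-5.3, -1.8, 22.5]
finger_gap: 35.2
grip_force: 41.5
```

```bash
python3 -c "
from h import *
avg(3)"
```

```text
avg [578.04, 72.95, 28.39, 180.01, -0.3, -3.74, -5.7, -1.98, 21.99] sd [0.01, 0.0, 0.01, 0.0, 0.0, 0.0, 0.29, 0.27, 0.34] 26.2
```

>>> {"method": "jog_arm", "body": {"rows": [[[0,0,-5],[0,0,0]],[[0,0,-8],[0,0,0]],[[0,0,-8],[0,0,0]],[[0,0,-8],[0,0,0]],[[0,0,-8],[0,0,0]],[[0,0,-8],[0,0,0]]]}}

```text
time: 26.8
tool_pos: [574.9, 72.9, 31.9]
tcp_rot: [180.0, 0.1, -3.7]
ft_force: [-0.3, 1.0, -2.4]
finger_gap: 35.6
grip_force: 38.5
```

```bash
python3 -c "
from h import *
avg(3); print(r.sense()['wrist_torque'])
im,S=cloud('scene');cv2.imwrite('pics/s6c.png',cv2.resize(im[160:260,270:420],None,fx=5,fy=5,interpolation=cv2.INTER_CUBIC))"
```

```text
avg [575.06, 72.88, 32.15, 180.0, 0.03, -3.75, -0.29, 0.04, -2.22] sd [0.06, 0.01, 0.07, 0.0, 0.01, 0.0, 0.6, 0.4, 0.17] 26.95
[-0.02165142 -0.02113387 -0.02790065]
```

View pics/s6c.png

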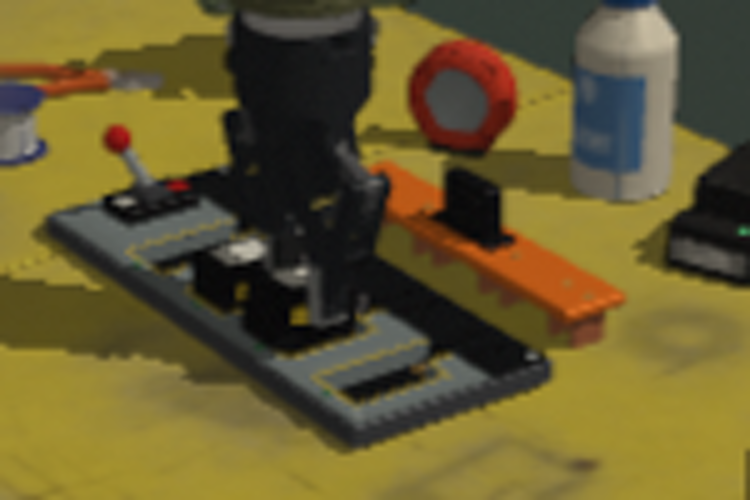

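Pack A is seated in pocket 3 (crop (225,270)). Pack B stands slightly proud over pocket 2 (crop (300,310)).

>>> {"method": "jog_arm", "body": {"rows": [[[0,0,1],[0,0,0]],[[0,0,2],[0,0,0]],[[0,0,3],[0,0,0]],[[0,0,3],[0,0,0]],[[0,0,3],[0,0,0]],[[0,0,3],[0,0,0]]]}}

```text
time: 27.6
tool_pos: [575.3, 72.9, 29.5]
tcp_rot: [-180.0, 0.0, -3.8]
ft_force: [0.4, -0.3, -2.1]
finger_gap: 35.1
grip_force: 38.5
```

>>> {"method": "jog_arm", "body": {"rows": [[[0,0,1],[0,0,0]],[[0,0,2],[0,0,0]],[[0,0,2],[0,0,0]],[[0,0,2],[0,0,0]],[[0,0,2],[0,0,0]]]}}

```text
time: 28.1
tool_pos: [575.7, 72.9, 28.8]
tcp_rot: [-180.0, -0.0, -3.7]
ft_force: [-4.5, -0.1, 8.4]
finger_gap: 35.4
grip_force: 39.9
```

>>> {"method": "jog_arm", "body": {"rows": [[[0,0,1],[0,0,0]],[[0,0,2],[0,0,0]],[[0,0,2],[0,0,0]],[[0,0,2],[0,0,0]],[[0,0,2],[0,0,0]]]}}

```text
time: 28.6
tool_pos: [575.8, 72.9, 28.6]
tcp_rot: [180.0, -0.0, -3.7]
ft_force: [-12.9, -1.3, 25.2]
finger_gap: 35.6
grip_force: 41.9
```

>>> {"method": "jog_arm", "body": {"rows": [[[-1.5,0,-5],[0,0,0]],[[-1.5,0,-5],[0,0,0]],[[-1.5,0,-5],[0,0,0]],[[-1.5,0,-4],[0,0,0]],[[-1.5,0,-3],[0,0,0]],[[-1.5,0,-2],[0,0,0]],[[-1.5,0,-1],[0,0,0]],[[-1.5,0,-1],[0,0,0]],[[-1.5,0,-1],[0,0,0]]]}}

```text
time: 29.5
tool_pos: [574.2, 73.0, 28.8]
tcp_rot: [180.0, -0.0, -3.7]
ft_force: [-10.4, -1.6, 21.9]
finger_gap: 35.3
grip_force: 41.6
```

```bash
python3 -c "
from h import *
avg(3); print(r.sense()['wrist_torque'])"
```

```text
avg [574.22, 72.97, 28.8, 179.99, -0.01, -3.74, -10.95, -1.04, 21.87] sd [0.02, 0.01, 0.01, 0.0, 0.0, 0.0, 0.28, 0.36, 0.27] 29.65
[-0.18287127  2.1759331   0.040327  ]
```

>>> {"method": "jog_arm", "body": {"rows": [[[0,0,-5],[0,0,0]],[[-5,0,-5],[0,0,0]],[[-5,0,-5],[0,0,0]],[[-5,0,-5],[0,0,0]],[[-5,0,-5],[0,0,0]],[[-5,0,-5],[0,0,0]]]}}

```text
time: 30.25
tool_pos: [568.6, 73.3, 31.1]
tcp_rot: [180.0, 0.0, -3.8]
ft_force: [-0.2, -0.1, -1.9]
finger_gap: 35.0
grip_force: 38.5
```

>>> {"method": "jog_arm", "body": {"rows": [[[9,0,0],[0,0,0]],[[9,0,0],[0,0,0]],[[9,0,0],[0,0,0]],[[9,0,0],[0,0,0]],[[9,0,0],[0,0,0]]]}}

```text
time: 30.75
tool_pos: [577.6, 72.7, 31.4]
tcp_rot: [180.0, 0.0, -3.7]
ft_force: [1.0, -0.2, -2.7]
finger_gap: 34.9
grip_force: 38.5
```

```bash
python3 -c "
from h import *
avg(2); print(r.sense()['wrist_torque'])"
```

```text
avg [577.67, 72.74, 31.45, 180.0, 0.01, -3.75, 0.29, 0.61, -2.74] sd [0.01, 0.0, 0.02, 0.0, 0.0, 0.0, 0.04, 0.52, 0.16] 30.85
[ 0.02005986 -0.05093756 -0.00642461]
```

>>> {"method": "jog_arm", "body": {"rows": [[[-0.8,1.3,0],[0,0,0]],[[-0.8,1.3,0],[0,0,0]],[[-0.8,1.3,1],[0,0,0]],[[-0.8,1.3,2],[0,0,0]],[[-0.8,1.3,3],[0,0,0]],[[-0.8,1.3,4],[0,0,0]],[[-0.8,1.3,5],[0,0,0]],[[-0.8,1.3,5],[0,0,0]],[[-0.8,1.3,5],[0,0,0]]]}}

```text
time: 31.75
tool_pos: [577.1, 71.5, 28.5]
tcp_rot: [180.0, -0.0, -3.7]
ft_force: [-8.7, -1.1, 17.3]
finger_gap: 35.3
grip_force: 40.9
```

```bash
python3 -c "
from h import *
avg(2); print(r.sense()['wrist_torque'])"
```

```text
avg [577.14, 71.5, 28.5, 179.99, -0.01, -3.74, -9.8, -1.62, 16.78] sd [0.01, 0.01, 0.01, 0.0, 0.0, 0.0, 0.44, 0.03, 0.07] 31.85
[-0.09707221  1.71836663  0.01962045]
```

```bash
python3 -c "
from h import *
Ss=[]
for i in range(4):
    im,S=cloud('scene'); Ss.append(S)
S=np.nanmean(Ss,0); np.save('s7.npy',S)
cv2.imwrite('pics/s7c.png',cv2.resize(im[190:240,300:360],None,fx=12,fy=12,interpolation=cv2.INTER_CUBIC))
q=S.reshape(-1,3); w=np.radians(-3.6); d=q-[602.3,102.8,0]; X=np.cos(w)*d[:,0]+np.sin(w)*d[:,1];Y=-np.sin(w)*d[:,0]+np.cos(w)*d[:,1];Z=d[:,2]
for n,y in(('A',33),('B',-33)):
    for z0,z1 in((22,30),(30,38),(38,46),(46,52)):
        m=(abs(Y-y)<14)&(Z>z0)&(Z<z1)&(X>-70)&(X<-38); print(n,z0,m.sum(),np.median(X[m]) if m.any() else '', np.polyfit(Y[m]-y,X[m],1).round(2) if m.sum()>5 else '')
    m=(abs(Y-y)<14)&(X>-46)&(X<-30)&(Z>36)&(Z<62); print(' top z',m.sum(),np.percentile(Z[m],[20,50,80]) if m.any() else '')
"
```

```text
A 22 11 -50.56893698443837 [-1.000e-02 -5.053e+01]
A 30 15 -50.590665717831435 [ -0.  -50.4]
A 38 20 -45.6603266110495 [ -0.08 -45.08]
A 46 0  
 top z 24 [39.83498074 40.41536719 41.11656744]
B 22 15 -56.97455183224134 [  0.  -57.2]
B 30 18 -55.783526023954636 [ 2.000e-02 -5.614e+01]
B 38 14 -54.175045944827026 [-2.000e-02 -5.413e+01]
B 46 27 -51.23298088601115 [  0.   -48.48]
 top z 21 [49.22693853 50.39286507 51.09057961]
```

View pics/s7c.png

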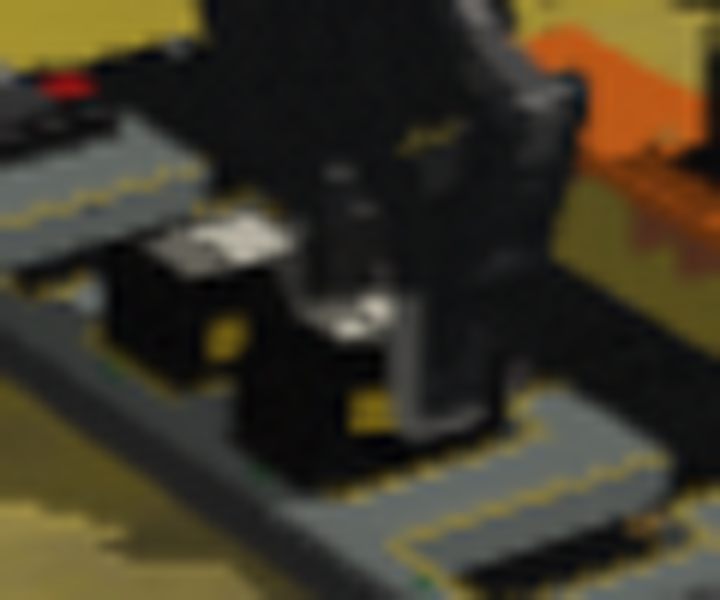

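Pack B is pitched in the grip, with its tail catching at crop (250,470). I'll put it flat on the bench and regrip it.

```bash
python3 -c "
from h import *
go((577,71.5,90,-3.7),(450,-60,90,-3.7),(450,-60,13,-3.7))"
```

```text
-> (577, 71.5, 90, -3.7) [-0.1, -0.0, -61.5] [0.0001, -0.0002, -0.0007]
-> (450, -60, 90, -3.7) [-118.3, 139.5, -61.5] [0.0001, -0.0002, -0.0007]
-> (450, -60, 13, -3.7) [-118.3, 139.5, 15.5] [0.0001, -0.0002, -0.0007]
```

>>> {"method": "jog_arm", "body": {"rows": [[[0,0,-30],[0,0,0]],[[0,0,-60],[0,0,0]],[[-30,36,-60],[0,0,0]],[[-60,72,-60],[0,0,0]],[[-90,108,-60],[0,0,0]],[[-118,139.5,-60],[0,0,0]],[[-118,139.5,-40],[0,0,0]],[[-118,139.5,-10],[0,0,0]],[[-118,139.5,5],[0,0,0]],[[-118,139.5,10],[0,0,0]]]}}

```text
time: 33.05
tool_pos: [447.4, -60.2, 15.4]
tcp_rot: [180.0, 0.3, -3.8]
ft_force: [-17.1, -0.5, 24.3]
finger_gap: 35.5
grip_force: 43.9
```

>>> {"method": "jog_arm", "body": {"rows": [[[0,0,2],[0,0,0]],[[0,0,4],[0,0,0]],[[0,0,5],[0,0,0]],[[0,0,5],[0,0,0]],[[0,0,5],[0,0,0]]]}}

```text
time: 33.55
tool_pos: [448.9, -60.3, 13.2]
tcp_rot: [180.0, 0.2, -3.7]
ft_force: [-20.9, 0.9, 29.2]
finger_gap: 35.4
grip_force: 45.3
```

>>> {"method": "jog_arm", "body": {"rows": [[[0,0,-4],[0,0,0]],[[0,0,-4],[0,0,0]],[[0,0,-4],[0,0,0]],[[0,0,-4],[0,0,0]],[[0,0,-45],[0,0,0]],[[0,0,-80],[0,0,0]],[[0,50,-80],[0,0,0]],[[0,100,-80],[0,0,0]],[[0,150,-80],[0,0,0]],[[0,200,-80],[0,0,0]]], "grip": 56}}

```text
time: 34.55
tool_pos: [436.7, -261.3, 91.5]
tcp_rot: [180.0, -0.0, -3.7]
ft_force: [1.3, -0.6, 0.4]
finger_gap: 56.0
grip_force: 0.0
```

```bash
cat >> h.py <<'E'
def packfit(P,g): return fit_rect(P,36,28,60,(-28,28,-18,18),g,pad=12)
def mean_cloud(n,name='top'):
    a=[]
    for i in range(n): im,P=cloud(name); a.append(P)
    return im,np.nanmean(a,0)
E
python3 -c "
from h import *
avg(5)
im,P=mean_cloud(3); np.save('t8.npy',P); cv2.imwrite('pics/t8.png',im)
print('B',packfit(P,(449,-60,-3.7))); print('C',packfit(P,(495,-345,-28))); 
q=P.reshape(-1,3);k=np.hypot(q[:,0]-447,q[:,1]+60)<12; print(np.median(q[k,2]),k.sum())
go((497.5,-346,90,-28.3),(497.5,-346,14.5,-28.3))"
```

```text
avg [436.29, -263.21, 91.43, 179.93, -0.01, -3.93, -0.39, -0.24, 0.63] sd [0.21, 3.34, 0.46, 0.13, 0.05, 0.08, 2.08, 1.75, 0.99] 34.8
B (array([441.7 , -59.15,  -1.51]), np.float64(6.9))
C (array([ 495., -345.,  -28.]), np.float64(0.0))
38.13465416267445 49
-> (497.5, -346, 90, -28.3) [65.9, 83.8, 1.1] [-0.0005, 0.0006, 0.4302]
-> (497.5, -346, 14.5, -28.3) [65.9, 83.8, 76.6] [-0.0005, 0.0006, 0.4302]
```

>>> {"method": "jog_arm", "body": {"rows": [[[33,42,0],[0,0,0.14]],[[65.5,83,0],[0,0,0.28]],[[65.5,83,0],[0,0,0.43]],[[65.5,83,0],[0,0,0.43]],[[65.5,83,0],[0,0,0.43]],[[65.5,83,0],[0,0,0.43]]]}}

```text
time: 35.55
tool_pos: [496.8, -345.3, 91.7]
tcp_rot: [-180.0, 0.0, -28.1]
ft_force: [0.4, 0.6, 0.3]
finger_gap: 55.8
grip_force: 0.0
```

```bash
python3 -c "
from h import *
avg(5); go((497.4,-346,14.5,-28.3))"
```

```text
avg [496.85, -345.92, 92.01, 180.0, -0.03, -28.24, 0.08, -0.24, -0.16] sd [0.04, 0.29, 0.05, 0.0, 0.01, 0.05, 0.18, 0.63, 0.26] 35.8
-> (497.4, -346, 14.5, -28.3) [0.3, -0.5, 77.5] [0.0001, -0.0007, -0.0002]
```

>>> {"method": "jog_arm", "body": {"rows": [[[0.4,-0.3,30],[0,0,0]],[[0.4,-0.3,60],[0,0,0]],[[0.4,-0.3,77],[0,0,0]],[[0.4,-0.3,77],[0,0,0]],[[0.4,-0.3,77],[0,0,0]],[[0.4,-0.3,77],[0,0,0]]]}}

```text
time: 36.4
tool_pos: [498.6, -347.6, 16.4]
tcp_rot: [180.0, -0.2, -28.4]
ft_force: [-0.1, 0.5, 0.6]
finger_gap: 56.3
grip_force: 0.0
```

>>> {"method": "jog_arm", "body": {"rows": [[[0,0,0],[0,0,0]],[[0,0,0],[0,0,0]],[[0,0,0],[0,0,0]],[[0,0,0],[0,0,0]],[[0,0,0],[0,0,0]],[[0,0,0],[0,0,0]],[[0,0,0],[0,0,0]]], "grip": 28, "force": 60}}

```text
time: 37.1
tool_pos: [498.6, -347.5, 16.4]
tcp_rot: [180.0, -0.2, -28.4]
ft_force: [-0.1, 0.7, 6.0]
finger_gap: 34.5
grip_force: 62.3
```

```bash
python3 -c "
from h import *
avg(3); st(); go((497,-346,90,-28.3),(575,6,90,-3.6))"
```

```text
avg [498.57, -347.57, 16.45, 179.97, -0.18, -28.38, -0.58, 0.05, 6.7] sd [0.01, 0.0, 0.01, 0.0, 0.0, 0.0, 0.4, 0.13, 0.15] 37.25
{'time': 37.25, 'tool_pos': [498.55, -347.57, 16.45], 'tcp_rot': [179.96, -0.18, -28.39], 'ft_force': [-0.4, -0.03, 6.86], 'finger_gap': 34.77, 'grip_force': 62.34, 'joint_pos': [-39.72, 19.87, 94.44, 0.0, 65.51, 78.67]}
-> (497, -346, 90, -28.3) [-1.9, -0.6, -73.6] [0.0006, -0.0031, -0.0015]
-> (575, 6, 90, -3.6) [-100.6, -347.4, -74.1] [0.0013, -0.0029, -0.4326]
```

>>> {"method": "jog_arm", "body": {"rows": [[[0,0,-40],[0,0,0]],[[0,0,-80],[0,0,-0.1]],[[-12,-45,-80],[0,0,-0.2]],[[-25,-90,-80],[0,0,-0.3]],[[-38,-135,-80],[0,0,-0.4326]],[[-51,-180,-80],[0,0,-0.4326]],[[-64,-225,-80],[0,0,-0.4326]],[[-77,-270,-80],[0,0,-0.4326]],[[-90,-315,-80],[0,0,-0.4326]],[[-100,-347.5,-80],[0,0,-0.4326]]]}}

```text
time: 38.25
tool_pos: [574.7, 9.6, 94.7]
tcp_rot: [-180.0, -0.0, -3.5]
ft_force: [0.6, 0.0, -1.3]
finger_gap: 34.7
grip_force: 61.2
```

```bash
python3 -c "
from h import *
avg(12)
im,P=mean_cloud(2); print('B',packfit(P,(441.7,-59,-2)))
go((574.9,5.4,37,-3.6))
im,S=mean_cloud(2,'scene'); q=S.reshape(-1,3); s=r.sense(); t=s['tool_pos']; w=np.radians(s['tcp_rot'][2]); d=q-t; X=np.cos(w)*d[:,0]+np.sin(w)*d[:,1];Y=-np.sin(w)*d[:,0]+np.cos(w)*d[:,1];Z=d[:,2]
for z0,z1 in((-14,-6),(-6,2),(2,10)):
    m=(abs(Y)<14)&(Z>z0)&(Z<z1)&(X>-50)&(X<-15); print(z0,m.sum(),np.median(X[m]))
"
```

```text
avg [574.57, 7.23, 94.5, 180.01, 0.0, -3.58, -0.35, 0.08, -2.31] sd [0.26, 2.59, 0.11, 0.06, 0.02, 0.13, 0.57, 1.01, 0.64] 38.85
B (array([441.57, -59.17,  -0.65]), np.float64(2.1))
-> (574.9, 5.4, 37, -3.6) [0.4, 0.7, 57.5] [0.0, 0.0, -0.0008]
-14 15 -29.515660260336826
-6 14 -29.375347734503954
2 17 -29.510817946141852h.py:50: RuntimeWarning: Mean of empty slice
  return im,np.nanmean(a,0)
```

>>> {"method": "jog_arm", "body": {"rows": [[[0.2,0.5,30],[0,0,0]],[[0.2,0.5,52],[0,0,0]],[[0.2,0.5,55],[0,0,0]],[[0.2,0.5,57],[0,0,0]],[[0.2,0.5,58],[0,0,0]],[[0.2,0.5,58],[0,0,0]],[[0.2,0.5,58],[0,0,0]],[[0.2,0.5,58],[0,0,0]]]}}

```text
time: 39.85
tool_pos: [575.4, 6.1, 37.4]
tcp_rot: [180.0, -0.1, -3.6]
ft_force: [0.4, 0.4, -2.6]
finger_gap: 34.8
grip_force: 61.2
```

>>> {"method": "jog_arm", "body": {"rows": [[[0,0,1],[0,0,0]],[[0,0,2],[0,0,0]],[[0,0,3],[0,0,0]],[[0,0,4],[0,0,0]],[[0,0,4],[0,0,0]],[[0,0,4],[0,0,0]]]}}

```text
time: 40.45
tool_pos: [574.7, 6.2, 32.4]
tcp_rot: [-180.0, 0.0, -3.6]
ft_force: [0.8, 0.0, -2.0]
finger_gap: 34.8
grip_force: 61.2
```

>>> {"method": "jog_arm", "body": {"rows": [[[0,0.5,1],[0,0,0]],[[0,0.5,2],[0,0,0]],[[0,0.5,3],[0,0,0]],[[0,0.5,3],[0,0,0]],[[0,0.5,3],[0,0,0]]]}}

```text
time: 40.95
tool_pos: [574.7, 5.7, 29.4]
tcp_rot: [-180.0, 0.0, -3.6]
ft_force: [-0.4, 0.9, -2.6]
finger_gap: 34.6
grip_force: 61.2
```

```bash
python3 -c "
from h import *
avg(3)"
```

```text
avg [574.78, 5.65, 29.52, 180.0, -0.0, -3.6, -0.19, -0.04, -2.48] sd [0.03, 0.0, 0.02, 0.0, 0.0, 0.0, 0.18, 0.28, 0.23] 41.1
```

>>> {"method": "jog_arm", "body": {"rows": [[[0,0,1.5],[0,0,0]],[[0,0,3],[0,0,0]],[[0,0,4.5],[0,0,0]],[[0,0,6],[0,0,0]],[[0,0,7.5],[0,0,0]],[[0,0,8],[0,0,0]],[[0,0,8],[0,0,0]],[[0,0,8],[0,0,0]]]}}

```text
time: 41.9
tool_pos: [574.7, 5.7, 22.4]
tcp_rot: [180.0, 0.0, -3.6]
ft_force: [-7.3, -0.2, 8.5]
finger_gap: 34.7
grip_force: 62.6
```

```bash
python3 -c "
from h import *
avg(3)"
```

```text
avg [574.65, 5.67, 22.44, 180.0, 0.03, -3.6, -6.78, 0.06, 8.4] sd [0.02, 0.01, 0.03, 0.0, 0.0, 0.0, 0.26, 0.02, 0.4] 42.05
```

>>> {"method": "jog_arm", "body": {"rows": [[[0,0,0],[0,0,0]],[[0,0,0],[0,0,0]],[[0,0,-25],[0,0,0]],[[0,0,-70],[0,0,0]],[[-45,20,-70],[0,0,0]],[[-90,40,-70],[0,0,-0.04]],[[-126.7,57.3,-70],[0,0,-0.04]],[[-126.7,57.3,-70],[0,0,-0.04]],[[-126.7,57.3,-70],[0,0,-0.04]],[[-126.7,57.3,-70],[0,0,-0.04]]], "grip": 52}}

```text
time: 43.05
tool_pos: [446.1, -43.6, 92.3]
tcp_rot: [180.0, -0.1, -1.3]
ft_force: [-0.1, -0.1, 0.0]
finger_gap: 51.9
grip_force: 0.0
```

```bash
python3 -c "
from h import *
avg(7); go((443.7,-60,14.5,-1.2))
im,S=cloud('scene'); q=S.reshape(-1,3)
for n,c in dict(C=(571,5),A=(580,138)).items():
    k=(np.hypot(q[:,0]-c[0],q[:,1]-c[1])<13)&(q[:,2]>25)&(q[:,2]<60); print(n,'top z',np.median(q[k,2]),k.sum())
"
```

```text
avg [445.63, -43.4, 91.75, 180.0, -0.03, -1.28, 0.18, -0.08, 0.15] sd [0.42, 0.06, 0.3, 0.0, 0.04, 0.01, 0.57, 0.26, 0.48] 43.4
-> (443.7, -60, 14.5, -1.2) [-0.9, 16.7, 76.9] [-0.0001, 0.0004, -0.0014]
C top z 40.45860518274094 33
A top z 41.54835492351424 3
```

>>> {"method": "jog_arm", "body": {"rows": [[[-1,16.7,0],[0,0,0]],[[-1,16.7,20],[0,0,0]],[[-1,16.7,50],[0,0,0]],[[-1,16.7,76],[0,0,0]],[[-1,16.7,76],[0,0,0]],[[-1,16.7,76],[0,0,0]],[[-1,16.7,76],[0,0,0]]]}}

```text
time: 44.15
tool_pos: [444.6, -60.5, 17.1]
tcp_rot: [180.0, -0.1, -1.3]
ft_force: [0.3, -0.3, 0.1]
finger_gap: 51.8
grip_force: 0.0
```

>>> {"method": "jog_arm", "body": {"rows": [[[0,0,0],[0,0,0]],[[0,0,0],[0,0,0]],[[0,0,0],[0,0,0]],[[0,0,0],[0,0,0]],[[0,0,0],[0,0,0]],[[0,0,0],[0,0,0]],[[0,0,0],[0,0,0]]], "grip": 28, "force": 60}}

```text
time: 44.85
tool_pos: [445.0, -60.7, 17.5]
tcp_rot: [180.0, -0.2, -1.3]
ft_force: [-1.0, -0.8, 4.1]
finger_gap: 34.6
grip_force: 60.3
```

```bash
python3 -c "
from h import *
avg(3); go((444,-60,95,-3.6),(576.5,71.3,95,-3.6))"
```

```text
avg [445.06, -60.65, 17.54, 179.96, -0.2, -1.3, -0.67, 0.62, 6.34] sd [0.01, 0.01, 0.0, 0.0, 0.0, 0.0, 0.47, 0.23, 0.35] 45.0
-> (444, -60, 95, -3.6) [-0.8, -0.6, -77.5] [0.0007, -0.0034, 0.0401]
-> (576.5, 71.3, 95, -3.6) [128.7, -134.9, -77.1] [0.0007, -0.0034, 0.0401]
```

>>> {"method": "jog_arm", "body": {"rows": [[[0,0,-40],[0,0,0]],[[0,0,-77],[0,0,0.04]],[[35,-36,-77],[0,0,0.04]],[[70,-72,-77],[0,0,0.04]],[[105,-108,-77],[0,0,0.04]],[[130,-135,-77],[0,0,0.04]],[[130,-135,-77],[0,0,0.04]],[[130,-135,-77],[0,0,0.04]]]}}

```text
time: 45.8
tool_pos: [576.5, 72.4, 92.5]
tcp_rot: [180.0, 0.0, -3.5]
ft_force: [-0.6, -1.3, -1.6]
finger_gap: 34.8
grip_force: 60.7
```

```bash
python3 -c "
from h import *
avg(8)
im,S=mean_cloud(3,'scene'); q=S.reshape(-1,3); s=r.sense(); t=s['tool_pos']; w=np.radians(s['tcp_rot'][2]); d=q-t; X=np.cos(w)*d[:,0]+np.sin(w)*d[:,1];Y=-np.sin(w)*d[:,0]+np.cos(w)*d[:,1];Z=d[:,2]
for z0,z1 in((-14,-6),(-6,2),(2,10)):
    m=(abs(Y)<14)&(Z>z0)&(Z<z1)&(X>-50)&(X<-15); print(z0,m.sum(),np.median(X[m]))
go((578.3,71.5,38,-3.6))" 2>/dev/null
```

```text
avg [575.94, 71.06, 92.69, 179.99, 0.0, -3.64, 0.02, -0.03, -2.25] sd [0.16, 0.26, 0.11, 0.01, 0.02, 0.04, 0.57, 0.31, 0.57] 46.2
-14 15 -29.070720006908918
-6 12 -29.572212214416936
2 15 -29.06282979184944
-> (578.3, 71.5, 38, -3.6) [1.9, -0.2, 54.7] [-0.0001, -0.0003, -0.0005]
```

>>> {"method": "jog_arm", "body": {"rows": [[[1.9,-0.2,25],[0,0,0]],[[1.9,-0.2,48],[0,0,0]],[[1.9,-0.2,52],[0,0,0]],[[1.9,-0.2,54],[0,0,0]],[[1.9,-0.2,54],[0,0,0]],[[1.9,-0.2,54],[0,0,0]],[[1.9,-0.2,54],[0,0,0]],[[1.9,-0.2,54],[0,0,0]]]}}

```text
time: 47.15
tool_pos: [578.9, 71.9, 39.4]
tcp_rot: [-180.0, -0.1, -3.6]
ft_force: [1.0, -0.1, -2.0]
finger_gap: 34.5
grip_force: 60.6
```

>>> {"method": "jog_arm", "body": {"rows": [[[0,0,1],[0,0,0]],[[0,0,2],[0,0,0]],[[0,0,3],[0,0,0]],[[0,0,4],[0,0,0]],[[0,0,4.5],[0,0,0]],[[0,0,4.5],[0,0,0]],[[0,0,4.5],[0,0,0]]]}}

```text
time: 47.85
tool_pos: [578.3, 71.8, 34.0]
tcp_rot: [-180.0, 0.0, -3.6]
ft_force: [0.1, 0.0, -1.9]
finger_gap: 34.8
grip_force: 60.6
```

Just inside, with no force. Continuing gently.

>>> {"method": "jog_arm", "body": {"rows": [[[0,0.3,1],[0,0,0]],[[0,0.3,2],[0,0,0]],[[0,0.3,3],[0,0,0]],[[0,0.3,4],[0,0,0]],[[0,0.3,4],[0,0,0]],[[0,0.3,4],[0,0,0]]]}}

```text
time: 48.45
tool_pos: [578.3, 71.7, 30.0]
tcp_rot: [-180.0, -0.0, -3.6]
ft_force: [0.7, 1.5, -3.1]
finger_gap: 34.7
grip_force: 60.5
```

>>> {"method": "jog_arm", "body": {"rows": [[[0,0,1.5],[0,0,0]],[[0,0,3],[0,0,0]],[[0,0,4.5],[0,0,0]],[[0,0,6],[0,0,0]],[[0,0,7.2],[0,0,0]],[[0,0,7.2],[0,0,0]],[[0,0,7.2],[0,0,0]]]}}

```text
time: 49.15
tool_pos: [578.4, 71.7, 23.6]
tcp_rot: [-180.0, -0.0, -3.6]
ft_force: [-4.1, 2.9, 6.4]
finger_gap: 34.7
grip_force: 61.4
```

```bash
python3 -c "
from h import *
avg(2)"
```

```text
avg [578.4, 71.72, 23.58, 180.01, -0.01, -3.59, -3.58, 2.56, 6.92] sd [0.01, 0.0, 0.01, 0.0, 0.0, 0.0, 0.13, 0.13, 0.14] 49.25
```

>>> {"method": "jog_arm", "body": {"rows": [[[0,0,0],[0,0,0]],[[0,0,0],[0,0,0]],[[0,0,-25],[0,0,0]],[[0,0,-75],[0,0,0]],[[-20,45,-100],[0,0,0]],[[-40,90,-100],[0,0,0]],[[-60,135,-100],[0,0,0]],[[-80,180,-100],[0,0,0]],[[-90,225,-100],[0,0,0]],[[-90,270,-100],[0,0,0]]], "grip": 52}}

```text
time: 50.25
tool_pos: [469.8, -194.2, 122.9]
tcp_rot: [180.0, 0.0, -3.6]
ft_force: [0.6, 1.1, -0.3]
finger_gap: 51.9
grip_force: 0.0
```

```bash
python3 - 2>/dev/null <<'E'
from h import *
from pk import *
im,P=mean_cloud(4); np.save('t9.npy',P); cv2.imwrite('pics/t9.png',im)
cv2.imwrite('pics/t9c.png',cv2.resize(im[150:260,205:338],None,fx=5.4,fy=5.4,interpolation=cv2.INTER_CUBIC))
print('bar',fit_rect(P,31,25,45,(-22,22,-117,117),(715,97,-3.6),pad=10))
for n,c in dict(C=(571,6),B=(575,72),A=(579,138)).items():
    print(n,fit_rect(P,42,31,70,(-28,28,-18,18),(*c,-3.6),pad=12)); q=P.reshape(-1,3);k=np.hypot(q[:,0]-c[0],q[:,1]-c[1])<12; print(np.median(q[k,2]))
st()
E
```

```text
bar (array([714.14,  97.12,  -3.72]), np.float64(22.9))
C (array([570.58,   6.63,  -0.75]), np.float64(8.8))
44.24858555792957
B (array([574.59,  72.15,  -4.47]), np.float64(8.9))
43.67466485145326
A (array([579.28, 139.13,  -3.91]), np.float64(8.7))
44.08929269548992
{'time': 50.45, 'tool_pos': [471.1, -193.33, 122.73], 'tcp_rot': [-180.0, 0.01, -3.77], 'ft_force': [0.49, 0.82, -0.55], 'finger_gap': 51.64, 'grip_force': 0.0, 'joint_pos': [-28.08, -2.04, 106.68, 0.0, 75.37, 65.69]}
```

View pics/t9c.png

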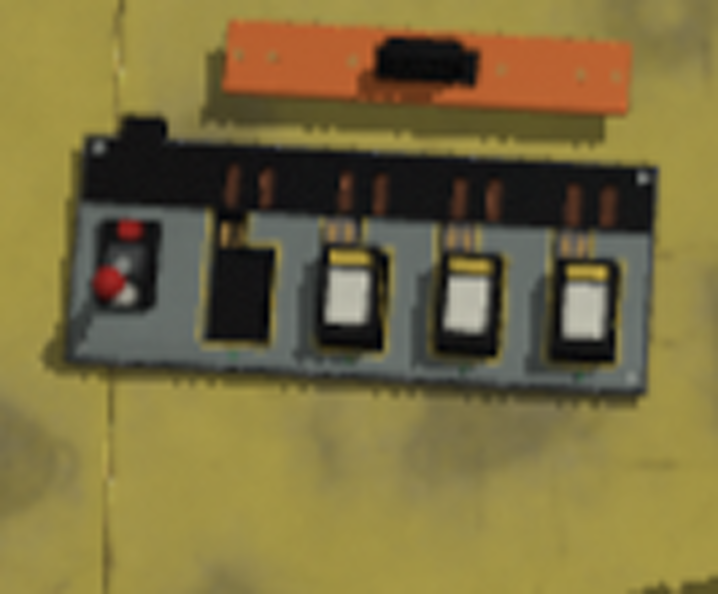

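All three packs are seated in pockets 1–3 (crop x ≈ 350, 468, 583, y ≈ 305). Pocket 4 is empty, and the comb stands where I left it.

```bash
python3 -c "
from h import *
avg(3); go((717.1,96.9,130,86.18))"
```

```text
avg [471.45, -191.64, 122.55, 180.03, 0.03, -3.6, -0.05, 0.31, -0.24] sd [0.12, 0.44, 0.02, 0.0, 0.0, 0.06, 0.22, 0.57, 0.55] 50.6
-> (717.1, 96.9, 130, 86.18) [227.3, -302.6, -7.4] [-0.0007, 0.0, -1.5658]
```

>>> {"method": "jog_arm", "body": {"rows": [[[25,-33,-7],[0,0,-0.145]],[[50,-66,-7],[0,0,-0.29]],[[75,-99,-7],[0,0,-0.435]],[[100,-132,-7],[0,0,-0.58]],[[125,-165,-7],[0,0,-0.725]],[[150,-198,-7],[0,0,-0.87]],[[175,-231,-7],[0,0,-1.015]],[[200,-264,-7],[0,0,-1.16]],[[220,-290,-7],[0,0,-1.305]],[[227,-302.5,-7],[0,0,-1.45]]], "grip": 44}}

```text
time: 51.6
tool_pos: [717.7, 100.4, 129.2]
tcp_rot: [-180.0, -0.0, 80.1]
ft_force: [0.3, -0.3, -0.6]
finger_gap: 44.3
grip_force: 0.0
```

```bash
python3 -c "
from h import *
avg(8); go((717.1,96.9,110,86.18),(717.1,96.9,40,86.18))"
```

```text
avg [716.65, 96.91, 129.4, 180.04, 0.01, 79.58, -0.08, 0.12, -0.04] sd [0.48, 2.35, 0.35, 0.02, 0.03, 0.44, 0.75, 0.58, 0.52] 52.0
-> (717.1, 96.9, 110, 86.18) [2.4, 0.1, 20.0] [-0.0001, 0.0002, -0.1198]
-> (717.1, 96.9, 40, 86.18) [2.4, 0.1, 90.0] [-0.0001, 0.0002, -0.1198]
```

>>> {"method": "jog_arm", "body": {"rows": [[[2.2,0.1,20],[0,0,-0.12]],[[2.2,0.1,20],[0,0,-0.12]],[[2.2,0.1,20],[0,0,-0.12]],[[2.2,0.1,20],[0,0,-0.12]],[[2.2,0.1,20],[0,0,-0.12]],[[2.2,0.1,20],[0,0,-0.12]]]}}

```text
time: 52.6
tool_pos: [718.0, 97.4, 110.7]
tcp_rot: [179.9, -0.0, 86.3]
ft_force: [0.1, -0.8, 0.4]
finger_gap: 44.0
grip_force: 0.0
```

```bash
python3 -c "
from h import *
avg(4); go((717.1,96.9,40,86.18))"
```

```text
avg [717.74, 97.5, 110.24, 179.97, -0.0, 86.33, -0.45, -0.21, -0.23] sd [0.1, 0.02, 0.19, 0.02, 0.0, 0.01, 0.37, 0.17, 0.24] 52.8
-> (717.1, 96.9, 40, 86.18) [-0.7, -0.5, 70.0] [0.0002, -0.0001, 0.0028]
```

>>> {"method": "jog_arm", "body": {"rows": [[[-0.6,-0.5,35],[0,0,0.003]],[[-0.6,-0.5,60],[0,0,0.003]],[[-0.6,-0.5,69],[0,0,0.003]],[[-0.6,-0.5,69],[0,0,0.003]],[[-0.6,-0.5,69],[0,0,0.003]],[[-0.6,-0.5,69],[0,0,0.003]]]}}

```text
time: 53.4
tool_pos: [718.6, 97.1, 43.2]
tcp_rot: [179.8, -0.0, 86.2]
ft_force: [0.3, -0.5, -0.2]
finger_gap: 44.1
grip_force: 0.0
```

>>> {"method": "jog_arm", "body": {"rows": [[[0,0,0],[0,0,0]],[[0,0,0],[0,0,0]],[[0,0,0],[0,0,0]],[[0,0,0],[0,0,0]],[[0,0,0],[0,0,0]],[[0,0,0],[0,0,0]]], "grip": 4, "force": 60}}

```text
time: 54.0
tool_pos: [717.8, 97.0, 42.2]
tcp_rot: [179.9, -0.0, 86.2]
ft_force: [-0.4, 0.0, 5.7]
finger_gap: 13.1
grip_force: 59.3
```

```bash
python3 -c "
from h import *
avg(3); st()"
```

```text
avg [717.83, 97.01, 42.19, 179.89, -0.02, 86.18, -1.37, -0.48, 6.2] sd [0.01, 0.01, 0.01, 0.0, 0.0, 0.0, 0.06, 0.1, 0.49] 54.15
{'time': 54.15, 'tool_pos': [717.82, 97.0, 42.18], 'tcp_rot': [179.89, -0.02, 86.18], 'ft_force': [-1.4, -0.62, 6.81], 'finger_gap': 12.81, 'grip_force': 59.33, 'joint_pos': [3.64, 34.39, 72.04, 0.0, 73.45, 7.46]}
```

>>> {"method": "jog_arm", "body": {"rows": [[[0,0,-20],[0,0,0]],[[0,0,-45],[0,0,0]],[[0,0,-55],[0,0,0]],[[0,-35,-55],[0,0,0]],[[0,-70,-55],[0,0,0]],[[0,-73,-55],[0,0,0]],[[0,-73,-55],[0,0,0]],[[0,-73,-55],[0,0,0]],[[0,-73,-55],[0,0,0]],[[0,-73,-55],[0,0,0]]]}}

```text
time: 55.15
tool_pos: [645.2, 101.7, 96.1]
tcp_rot: [179.9, -0.0, 86.2]
ft_force: [-0.3, -1.0, -2.2]
finger_gap: 12.8
grip_force: 59.7
```

```bash
python3 -c "
from h import *
avg(5); avg(3); go((643.9,101.9,64,86.18))"
```

```text
avg [644.65, 101.71, 95.81, 179.98, -0.0, 86.17, -0.11, 0.7, -2.38] sd [0.22, 0.02, 0.08, 0.01, 0.0, 0.0, 0.41, 0.32, 0.46] 55.4
avg [644.24, 101.77, 95.74, 180.0, -0.0, 86.18, -0.61, 0.14, -2.43] sd [0.04, 0.01, 0.01, 0.0, 0.0, 0.0, 0.39, 0.35, 0.23] 55.55
-> (643.9, 101.9, 64, 86.18) [0.1, -0.3, 31.8] [-0.0, -0.0, 0.0]
```

>>> {"method": "jog_arm", "body": {"rows": [[[0.1,-0.2,20],[0,0,0]],[[0.1,-0.2,32],[0,0,0]],[[0.1,-0.2,32],[0,0,0]],[[0.1,-0.2,32],[0,0,0]],[[0.1,-0.2,32],[0,0,0]],[[0.1,-0.2,32],[0,0,0]],[[0.1,-0.2,32],[0,0,0]]]}}

```text
time: 56.25
tool_pos: [644.5, 102.0, 64.6]
tcp_rot: [179.9, -0.0, 86.2]
ft_force: [-0.2, -0.1, -3.1]
finger_gap: 12.8
grip_force: 59.6
```

```bash
python3 -c "
from h import *
avg(3); go((643.9,101.9,57,86.18))"
```

```text
avg [644.24, 101.92, 64.26, 179.96, -0.0, 86.18, 0.21, 0.07, -2.4] sd [0.07, 0.01, 0.1, 0.01, 0.0, 0.0, 0.48, 0.29, 0.31] 56.4
-> (643.9, 101.9, 57, 86.18) [-0.0, -0.3, 7.1] [0.0005, -0.0001, 0.0001]
```

>>> {"method": "jog_arm", "body": {"rows": [[[0,-0.2,2],[0,0,0]],[[0,-0.2,4],[0,0,0]],[[0,-0.2,5.5],[0,0,0]],[[0,-0.2,7],[0,0,0]],[[0,-0.2,8],[0,0,0]],[[0,-0.2,8],[0,0,0]],[[0,-0.2,8],[0,0,0]]]}}

```text
time: 57.1
tool_pos: [643.8, 101.8, 55.8]
tcp_rot: [180.0, 0.0, 86.2]
ft_force: [1.3, 0.5, -3.1]
finger_gap: 12.6
grip_force: 59.6
```

Blades entered 4.4 mm with no resistance. On to home at about 48.2.

>>> {"method": "jog_arm", "body": {"rows": [[[0,0,2],[0,0,0]],[[0,0,4],[0,0,0]],[[0,0,6],[0,0,0]],[[0,0,8],[0,0,0]],[[0,0,9],[0,0,0]],[[0,0,9],[0,0,0]],[[0,0,9],[0,0,0]]]}}

```text
time: 57.8
tool_pos: [644.1, 101.9, 48.2]
tcp_rot: [180.0, 0.0, 86.2]
ft_force: [-3.5, -0.7, 8.4]
finger_gap: 12.9
grip_force: 61.2
```

```bash
python3 -c "
from h import *
avg(3)"
```

```text
avg [644.05, 101.91, 48.16, 179.97, -0.0, 86.18, -3.74, -0.51, 7.74] sd [0.01, 0.0, 0.01, 0.0, 0.0, 0.0, 0.41, 0.24, 0.4] 57.95
```

>>> {"method": "jog_arm", "body": {"rows": [[[0,0,0],[0,0,0]],[[0,0,0],[0,0,0]],[[0,0,0],[0,0,0]],[[0,0,-40],[0,0,0]],[[0,0,-85],[0,0,0]],[[40,-25,-85],[0,0,0.14]],[[80,-50,-85],[0,0,0.28]],[[120,-75,-85],[0,0,0.42]],[[158,-110,-85],[0,0,0.56]],[[158,-120,-85],[0,0,0.7]]], "grip": 44}}

```text
time: 58.95
tool_pos: [531.5, 272.0, 131.6]
tcp_rot: [-179.9, -0.0, 46.0]
ft_force: [0.4, -1.4, 0.1]
finger_gap: 44.0
grip_force: 0.0
```

>>> {"method": "jog_arm", "body": {"rows": [[[0,0,0],[0,0,0.145]],[[0,0,0],[0,0,0.29]],[[0,0,0],[0,0,0.435]],[[0,0,0],[0,0,0.58]],[[0,0,0],[0,0,0.725]],[[0,0,0],[0,0,0.865]],[[0,0,0],[0,0,0.865]],[[0,0,0],[0,0,0.865]],[[0,0,0],[0,0,0.865]]], "grip": 0}}

```text
time: 59.85
tool_pos: [534.6, 267.5, 131.7]
tcp_rot: [-180.0, 0.0, -3.3]
ft_force: [-0.0, 0.1, 1.2]
finger_gap: -0.1
grip_force: 0.0
```

```bash
python3 -c "
from h import *
avg(4)
go((538,269,67,-3.6),(602,265.5,67,-3.6))
im,P=cloud('top'); q=P[185:225,210:245].reshape(-1,3); q=q[(q[:,2]>60)&(q[:,2]<90)]; print('ball',len(q),q.mean(0) if len(q) else '')
im,S=mean_cloud(3,'scene'); cv2.imwrite('pics/s10c.png',cv2.resize(im[150:260,260:420],None,fx=5,fy=5,interpolation=cv2.INTER_CUBIC))
q=S.reshape(-1,3); k=(np.hypot(q[:,0]-575,q[:,1]-268)<30)&(q[:,2]>60)&(q[:,2]<90); print('ball sc',k.sum(),q[k].mean(0))
" 2>/dev/null
```

```text
avg [534.54, 267.55, 131.76, 180.0, 0.0, -3.38, -0.02, -0.14, 0.04] sd [0.01, 0.01, 0.01, 0.0, 0.0, 0.03, 0.28, 0.13, 0.26] 60.05
-> (538, 269, 67, -3.6) [3.4, -1.7, 64.8] [0.0, 0.0001, 0.0032]
-> (602, 265.5, 67, -3.6) [67.5, -2.0, 64.7] [0.0, 0.0001, 0.0032]
ball 5 [581.99217997 262.36157565  72.83312386]
ball sc 29 [578.0436068  262.88518978  70.03105893]
```

View pics/s10c.png

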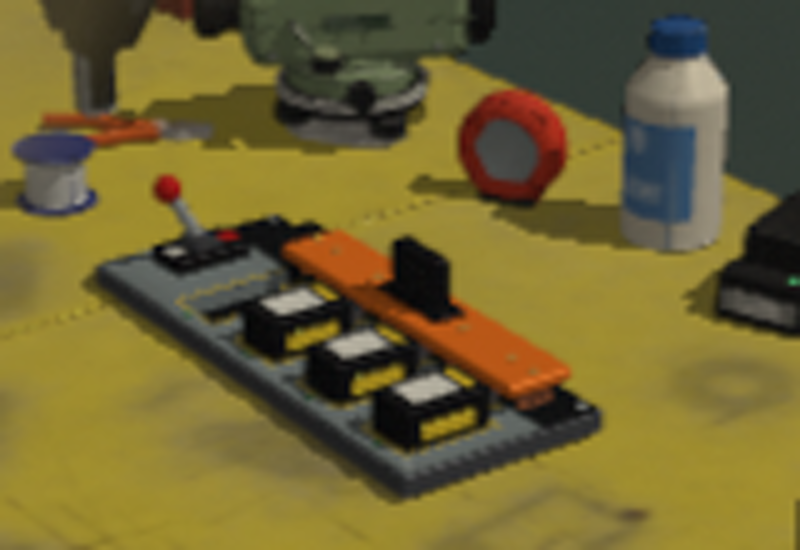

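The comb is home over three seated packs; the lever is still off at crop (168,188). Switching on.

>>> {"method": "jog_arm", "body": {"rows": [[[3,0,40],[0,0,0]],[[3,0,64],[0,0,0]],[[3,0,64],[0,0,0]],[[15,0,64],[0,0,0]],[[27,0,64],[0,0,0]],[[39,0,64],[0,0,0]],[[51,0,64],[0,0,0]],[[60,0,64],[0,0,0]],[[66,0,64],[0,0,0]],[[67,0,64],[0,0,0]]]}}

```text
time: 61.25
tool_pos: [602.1, 263.4, 68.2]
tcp_rot: [-180.0, -0.0, -3.5]
ft_force: [-1.1, 0.0, 0.7]
finger_gap: 0.0
grip_force: 0.3
```

>>> {"method": "jog_arm", "body": {"rows": [[[0,0,0],[0,0,0]],[[0,0,0],[0,0,0]],[[0,0,0],[0,0,0]]]}}

```text
time: 61.55
tool_pos: [601.0, 263.4, 67.5]
tcp_rot: [180.0, 0.0, -3.5]
ft_force: [-0.7, -0.4, 0.0]
finger_gap: 0.3
grip_force: 0.0
```

>>> {"method": "jog_arm", "body": {"rows": [[[-25,0,0],[0,0,0]],[[-50,0,0],[0,0,0]],[[-70,0,-40],[0,0,0]],[[-110,0,-80],[0,0,0]],[[-140,0,-100],[0,0,0]],[[-140,0,-100],[0,0,0]],[[-140,0,-100],[0,0,0]],[[-140,0,-100],[0,0,0]]]}}

```text
time: 62.35
tool_pos: [461.7, 271.7, 166.8]
tcp_rot: [180.0, 0.0, -3.5]
ft_force: [0.6, 0.7, 1.1]
finger_gap: 0.1
grip_force: 0.0
```

```bash
python3 -c "
from h import *
im,P=mean_cloud(3); q=P[180:225,210:245].reshape(-1,3); q=q[(q[:,2]>60)&(q[:,2]<90)]; print('ball',len(q),q.mean(0) if len(q) else '')
im,S=mean_cloud(3,'scene'); cv2.imwrite('pics/s11c.png',cv2.resize(im[150:260,260:420],None,fx=5,fy=5,interpolation=cv2.INTER_CUBIC))
q=S.reshape(-1,3); k=(np.hypot(q[:,0]-600,q[:,1]-266)<45)&(q[:,2]>60)&(q[:,2]<90); print('ball sc',k.sum(),q[k].mean(0)); st()
" 2>/dev/null
```

```text
ball 32 [617.06578605 265.63869055  76.06645718]
ball sc 27 [617.43482358 260.70366251  70.59867467]
{'time': 62.65, 'tool_pos': [461.69, 271.63, 166.79], 'tcp_rot': [179.95, 0.09, -3.52], 'ft_force': [-0.18, -0.02, 0.04], 'finger_gap': -0.64, 'grip_force': 0.0, 'joint_pos': [24.99, -0.12, 100.0, -0.0, 80.22, 118.5]}
```

View pics/s11c.png

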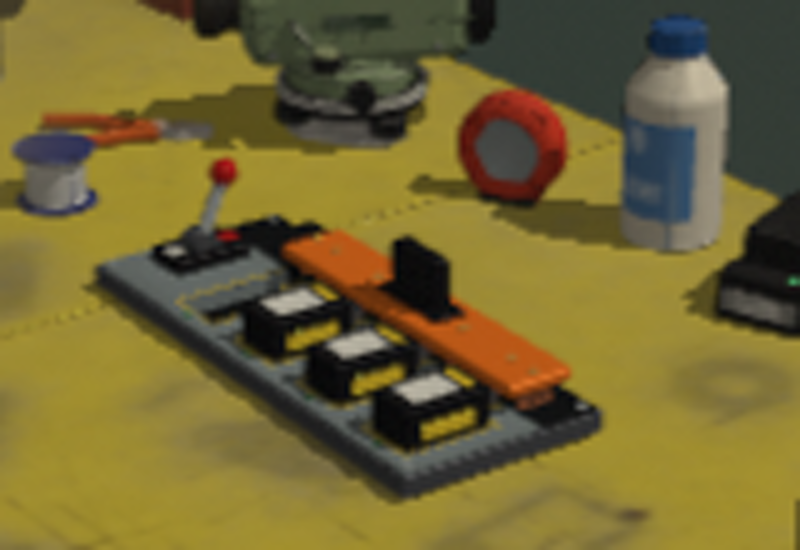

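Lever is on, with the ball within 2 mm of its starting spot. Comb home, packs seated.

```bash
python3 -c "
from h import *
print(r.hand_in())"
```

```text
the job is handed in; nothing more can be done
None
```

I handed the job in after 63 s. The three packs I found on the bench sit fully down in pockets 1–3, the comb is plugged back home over them, and the dock is switched on. The hand-in gave no verdict.

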